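# Cap the sample pots and send them through the rocker chute

## Task

Slide open the gate of the pass-through box, push the cap of every sample pot on the bench fully home, and send the pots one by one into the box: set each capped pot gently on the grey patch of the rocker tray and let go, so that its own weight tips the tray and it slides in (do not push the tray by hand, and put no pot on it whose cap is not home). When all the pots are in, slide the gate fully shut again, and leave the other things on the bench where they are.

Things in the scene. Friction and masses are not known exactly. Their poses are not given: they have to be found in the camera images.
- station: fixed steel pass-through station: rocker tray, sliding gate and covered receiving box in a row on a base plate 150 (x) by 470 (y) mm. Origin: on the bench straight below the tray's pivot. Its y axis points from the tray into the box, z up; place and yaw vary. The gate runs across the box's mouth at y = 96 mm; its rail and a 210 mm high end post stick out on the -x side to x = -192 mm.
- rocker: slick aluminium tray on a pivot along x. Origin: on its top face at the pivot, 150 mm up; axes as the station's when level. Spans 96 mm in x, y = -80 to +85; side rims 6 mm high, 90 mm apart; counterweight bar 12 mm high at y = -78 to -62 holds it level. A pot stood at y > 25 mm tips it 0.45 rad to the box, slides in by itself, and the tray swings back within 1 s. At y <= 0 a pot does not tip it.
- load_spot (a point): centre of the grey 60 by 60 mm patch on the level tray's top face, where a pot is to be set: 35 mm from the pivot towards the box, 150 mm above the bench (fixed to the station, does not tilt). Axes as the station's.
- box_in (a point): point in the middle of the receiving box, 55 mm above the bench; axes as the station's. The box is 120 mm wide inside (x), y = -131 to +129 mm of this point, roof (clear) 214 mm above the bench, slick floor sloping 0.33 rad down away from the tray; open only at the mouth facing the tray. A pot whose origin is within x +-62, y -115 to +130 mm, below the roof, is in.
- gate (a joint): opening of the white sliding gate in front of the box's mouth, in m: 0 = shut, 0.12 = fully open. It slides along the station's -x direction, against 2 N of friction, and stays where it is left.
- gate_tab (a point): a point to grip on the gate's black upright tab (40 mm long in station x, 12 mm thick in station y): 16 mm below the tab's top and 21 mm above the box's roof, 235 mm above the bench. Moves with the gate.
- pot1: square white sample pot, 42 by 42 mm and 46 mm tall without its cap (about 140 g with it). Origin: centre of its underside, z up through the cap. May be absent.
- cap1 (a joint): how far the grey square cap of pot1 is pushed on, in m: about 0 to 0.003 at the start (standing proud on the neck), 0.008 = fully home, its skirt on the pot's shoulder. The cap is 36 by 36 mm and 12 mm thick; its top face is 66 mm above the pot's underside at 0 and 58 mm when home. Needs about 8 N straight down, has no spring and stays where it is pushed. Absent with its pot.
- pot2: square white sample pot, 42 by 42 mm and 46 mm tall without its cap (about 140 g with it). Origin: centre of its underside, z up through the cap. May be absent.
- cap2 (a joint): how far the grey square cap of pot2 is pushed on, in m: about 0 to 0.003 at the start (standing proud on the neck), 0.008 = fully home, its skirt on the pot's shoulder. The cap is 36 by 36 mm and 12 mm thick; its top face is 66 mm above the pot's underside at 0 and 58 mm when home. Needs about 8 N straight down, has no spring and stays where it is pushed. Absent with its pot.
- pot3: square white sample pot, 42 by 42 mm and 46 mm tall without its cap (about 140 g with it). Origin: centre of its underside, z up through the cap. May be absent.
- cap3 (a joint): how far the grey square cap of pot3 is pushed on, in m: about 0 to 0.003 at the start (standing proud on the neck), 0.008 = fully home, its skirt on the pot's shoulder. The cap is 36 by 36 mm and 12 mm thick; its top face is 66 mm above the pot's underside at 0 and 58 mm when home. Needs about 8 N straight down, has no spring and stays where it is pushed. Absent with its pot.
- pot4: square white sample pot, 42 by 42 mm and 46 mm tall without its cap (about 140 g with it). Origin: centre of its underside, z up through the cap. May be absent.
- cap4 (a joint): how far the grey square cap of pot4 is pushed on, in m: about 0 to 0.003 at the start (standing proud on the neck), 0.008 = fully home, its skirt on the pot's shoulder. The cap is 36 by 36 mm and 12 mm thick; its top face is 66 mm above the pot's underside at 0 and 58 mm when home. Needs about 8 N straight down, has no spring and stays where it is pushed. Absent with its pot.
- pot5: square white sample pot, 42 by 42 mm and 46 mm tall without its cap (about 140 g with it). Origin: centre of its underside, z up through the cap. May be absent.
- cap5 (a joint): how far the grey square cap of pot5 is pushed on, in m: about 0 to 0.003 at the start (standing proud on the neck), 0.008 = fully home, its skirt on the pot's shoulder. The cap is 36 by 36 mm and 12 mm thick; its top face is 66 mm above the pot's underside at 0 and 58 mm when home. Needs about 8 N straight down, has no spring and stays where it is pushed. Absent with its pot.
- reagent: bystander to leave alone: amber glass bottle, 60 mm diameter, 130 mm tall; origin at its underside.
- beaker: bystander to leave alone: glass beaker, 72 mm diameter, 95 mm tall; origin at its underside.
- tip_box: bystander to leave alone: blue box, 80 by 110 by 55 mm; origin at its underside.
- slide_box: bystander to leave alone: wooden slide box, 100 by 50 by 30 mm; origin at its underside.
- dish: bystander to leave alone: shut glass dish, 60 mm diameter, 14 mm tall; origin at its underside.
- tweezers: bystander to leave alone: steel tweezers lying flat, 127 mm long, 7 mm thick; origin at its underside.
- wash_jar: bystander to leave alone: white round jar, 70 mm diameter, 85 mm tall; origin at its underside.

How it is judged:
By the outcome, as a careful person would: the job done as asked, in the order asked, and still so for the second after the job is handed in, with the robot touching nothing.
Of pot1, pot2, pot3, pot4, pot5 only 3 to 5 are there at a start; the rules pass over those that are not, and their reading is None.
At some moment in a run one of pot1, pot2, pot3, pot4, pot5 may be knocked a few centimetres aside while the robot is not near it.
Once in a run the grip may slacken for a moment while it holds something.
It also fails if it takes over 210 s, if anything falls off the work surface, if the arm or the gripper's body presses on something with over 40 N, if the wrist force passes 120 N, or if a joint passes its speed limit or range.

## Robot

A 6-joint arm with a two-finger parallel gripper is mounted at the origin on the work surface. World frame = base frame: x ahead of the robot, y to its left, z up, the work surface at z = 0. Lengths are in mm, angles in rad, forces in N, time in s.
With the tool pointing down it reaches from about 350 to 775 mm from the base axis. Payload 5.5 kg.
Tool frame: the origin (TCP) lies midway between the tips of the shut fingers; the grasp point (between the pads) lies 19 mm behind it; z points along the fingers, y is the line along which they close (so a half turn about z gives the same grasp; the last joint's range is limited). The gripper opens to 85 mm and grips with 20 to 120 N. Pads are 22 mm wide; open, the fingers measure 114 mm over their backs; the gripper's body (76 mm by 85 mm) begins 54 mm behind the grasp point. The pads swing forward as they close: fully open they stand 13 mm farther back than shut.
Start: joints at [-1.372, 0.313, 0.046, 1.304, 0, 1.431], TCP at [191.102, -542.358, 231.323] pointing down, gripper open.
Joint ranges: [-2.76, 2.76], [-0.86, 1.69], [-1.03, 1.26], [-2.2, 2.34], [-1.47, 1.5], [-3.14, 3.14]. Speed limits (rad/s): [2.57, 2.57, 3.14, 3.14, 3.14, 3.14].

## Interface

Orientations are given as a unit quaternion [x, y, z, w].
In Python, from station import r gives the robot as it stands.
- The arm moves only by the tool play_rows, never from a script. Its argument "motion" is a list of rows, each a list of 7 numbers: the shift along the tool's x, y, z in cm, then the turn, a rotation vector about the tool's x, y, z in rad, then the closure in counts, from 0 (fully open) to 255 (shut). A call has 1 to 5 rows; each row is the pose to reach, as a shift and turn from the pose commanded when the call began, along the tool's axes at that moment; what a row does not reach only later rows make up. A row lasts 1/12 s, in which the tool goes at most 41.7 mm and 7.16 degrees, less where a joint would pass 70% of its speed; a pose out of reach is approached as far as the arm can. A call with a gripper value outside its range is refused whole. The fingers move at their own pace and stop on an object; "squeeze" is the grip in N (left out, the last holds). Time passes only in rows, so rows that repeat a pose let the fingers close. It gives the time, the measured TCP pose, the force, the opening and the grip force at its end, in the units of the state.
- r.sense(): the state, without advancing time (a new reading comes with each control period).
- r.get_image(name): name is "side" or "top" or "wrist"; returns the picture (400x640x3 uint8, red, green, blue); there is no depth.
- r.camera_model(name): a dict with "mtx" (3x3 intrinsics, pixels), "pose" (4x4, takes a point from camera to world coordinates); the wrist camera has in their place "tool_from_camera" (4x4, takes a point from camera to tool coordinates, whose origin is the TCP and whose axes are the flange's). Camera axes: x right, y up, looking along -z (the intrinsics and any distortion apply to the point x, -y, -z); pixel columns grow to the right and rows downward; lengths in mm; the calibration is good to about 2 mm. A picture is of the moment at which its call begins: read the wrist's pose just before it. camera_model takes no time and is no camera call.
- r.job_done(): hands the job in; it is judged then, once.
The state is a dict: "t": time; "joint_positions": joint angles; "joint_vel": joint speeds; "effort": joint torques, N m; "tool_pos": TCP position; "ee_rot": TCP orientation; "ft_force": force on the tool from outside, world axes, zero at the start; "torque": the same for the moment, N m; "gripper_width": opening from 0.0 (shut) to 1.0 (fully open); "finger_force": force on a finger pad.
Only numpy, scipy, OpenCV 4.12 (cv2) and the standard library are available. Lean on these libraries where they do the work, as an engineer would, in place of code of your own. Each camera call takes 0.05 s, during which the arm holds its last target. There are 200 camera calls.

## Working session

There is one attempt and no reset: what is moved stays moved. The work goes in short steps, Python scripts to look and compute and a tool call to move; the robot and the scene stay as the last step left them, time stands still between calls to the robot, and variables do not carry over. Pictures are saved under pics/ and viewed, at most 14 in all, crops included, and the job is handed in when it is done.

Besides the shell and the picture viewer there is one more tool, called as name(argument=value, ...) on one line, values as JSON. play_rows: Moves the arm, as the interface text tells. Its arguments: {"type":"object","properties":{"motion":{"type":"array","items":{"type":"array","items":{"type":"number"}}},"squeeze":{"type":"number"}},"required":["motion"]}

```bash
mkdir -p pics; ls; python3 - <<'E'
from station import r
import cv2
s=r.sense();print(s)
for n in ("top","side"):
    im=r.get_image(n);cv2.imwrite(f"pics/{n}0.png",im[:,:,::-1])
    c=r.camera_model(n);print(n,c)
print(r.camera_model("wrist"))
E
```

```text
pics
{'t': 0.0, 'joint_positions': array([-1.37161044e+00,  3.14033094e-01,  4.49549234e-02,  1.30364576e+00,
       -2.84500509e-05,  1.43121830e+00]), 'joint_vel': array([ 0.00106102, -0.00152398, -0.00238858, -0.00057438,  0.00214146,
        0.00127516]), 'effort': array([ 2.05375028e-05, -4.80625749e+01,  2.98533386e+01,  1.93622208e-02,
       -7.15590454e-05, -9.38672542e-06]), 'tool_pos': array([ 190.97085207, -541.78384798,  230.38048049]), 'ee_rot': array([ 9.85688681e-01,  1.68573115e-01, -4.29394799e-05, -9.62948182e-04]), 'ft_force': array([-1.09302633,  0.07512669,  0.1867137 ]), 'torque': array([-0.0404846 , -0.02456448,  0.02850567]), 'finger_force': 0.0, 'gripper_width': 0.9970555878693496}
top {'mtx': array([[369.05165198,   0.        , 319.34137554],
       [  0.        , 369.05165198, 203.26552893],
       [  0.        ,   0.        ,   1.        ]]), 'pose': array([[-9.79736240e-03,  9.84152791e-01, -1.77051678e-01,
         4.08107393e+02],
       [-9.99921972e-01, -8.26999845e-03,  9.36255391e-03,
        -7.86596788e+01],
       [ 7.74996645e-03,  1.77129591e-
[... 476 characters left out ...]
2],
       [-5.51994720e-03,  6.52755497e-01,  7.57548541e-01,
         1.11502170e+03],
       [ 0.00000000e+00,  0.00000000e+00,  0.00000000e+00,
         1.00000000e+00]])}
{'mtx': array([[287.85750689,   0.        , 316.69659334],
       [  0.        , 287.85750689, 205.42973108],
       [  0.        ,   0.        ,   1.        ]]), 'tool_from_camera': array([[ 8.77555809e-04,  9.52567190e-01,  3.04327091e-01,
         7.76599267e+01],
       [ 9.99999241e-01, -1.09895101e-03,  5.56209220e-04,
         8.76660320e-02],
       [ 8.64267218e-04,  3.04326372e-01, -9.52567432e-01,
        -1.42605023e+02],
       [ 0.00000000e+00,  0.00000000e+00,  0.00000000e+00,
         1.00000000e+00]])}
```

View pics/top0.png

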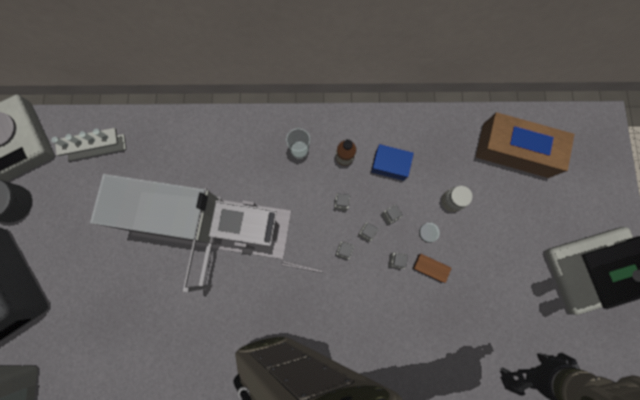

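View pics/side0.png

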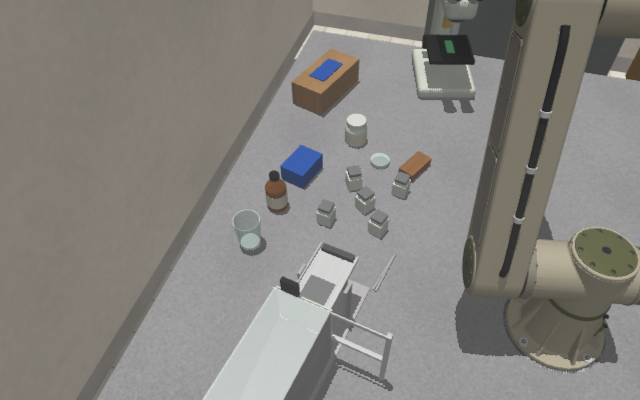

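Top shows the five pots at about (343,201), (394,214), (369,231), (344,249) and (399,260), the tray patch at (231,222), and the gate tab at (203,201). The box extends to the left (world +y), and the side view agrees.

```bash
cat > h.py <<'E'
import numpy as np, cv2
from scipy.spatial.transform import Rotation as R
from station import r
F=np.diag([1,-1,-1.])
def campose(n):
    c=r.camera_model(n)
    if n!="wrist": return c["mtx"],c["pose"]
    s=r.sense();T=np.eye(4);T[:3,:3]=R.from_quat(s["ee_rot"]).as_matrix();T[:3,3]=s["tool_pos"]
    return c["mtx"],T@c["tool_from_camera"]
def back(uv,z,K,P):
    d=P[:3,:3]@F@np.linalg.inv(K)@np.array([uv[0],uv[1],1.])
    return P[:3,3]+d*(z-P[2,3])/d[2]
def proj(p,K,P):
    q=K@F@P[:3,:3].T@(np.asarray(p,float)-P[:3,3]); return q[:2]/q[2]
def yaw():  # world heading of tool x and y axes
    M=R.from_quat(r.sense()["ee_rot"]).as_matrix(); return M
def delta(p,heading_y=None):
    """tool shift (cm) and turn (rotvec) to reach TCP p, pointing down, tool y along heading (rad, mod pi)"""
    s=r.sense();M=R.from_quat(s["ee_rot"]).as_matrix()
    d=M.T@(np.asarray(p,float)-s["tool_pos"])/10
    a=np.arctan2(M[1,1],M[0,1])
    if heading_y is None: heading_y=a
    e=(heading_y-a+np.pi/2)%np.pi-np.pi/2; a+=e
    Y=np.array([np.cos(a),np.sin(a),0]);Z=np.array([0,0,-1.]);G=np.c_[np.cross(Y,Z),Y,Z]
    w=R.from_matrix(M.T@G).as_rotvec()
    return np.round(d,2),np.round(w,3)
E
python3 - <<'E'
from h import *
K,P=campose("top")
for uv in [(343,195),(394,210),(368,226),(343,245),(399,255)]: print(uv,back(uv,62,K,P).round())
print("patch",back((231,222),150,K,P).round(),"tab",back((203,201),245,K,P).round())
t=cv2.imread("pics/top0.png")[180:300,170:420];s=cv2.imread("pics/side0.png")[150:390,250:430]
t=cv2.resize(t,None,fx=3.2,fy=3.2,interpolation=2);cv2.imwrite("pics/topc.png",t)
E
```

```text
(343, 195) [ 625. -159.   62.]
(394, 210) [ 579. -309.   62.]
(368, 226) [ 532. -230.   62.]
(343, 245) [ 478. -156.   62.]
(399, 255) [ 447. -317.   62.]
patch [536. 149. 150.] tab [576. 197. 245.]
```

View pics/topc.png

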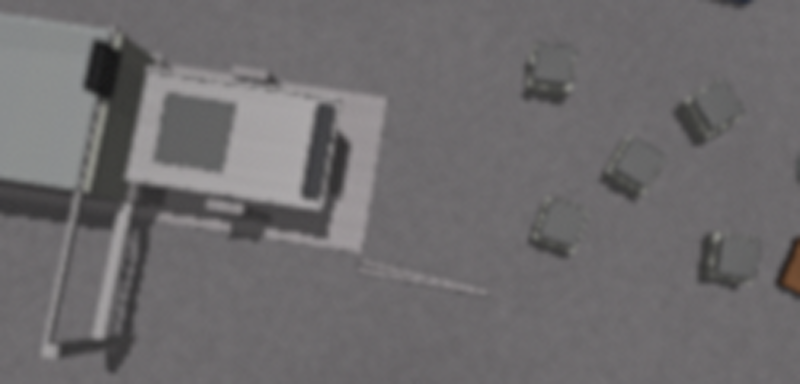

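The crop shows the patch corners at (165,92), (238,99), (228,171) and (154,162), and the tab top at about (100,60). Next I fit the station pose and plan the transit.

```bash
cat >> h.py <<'E'
def path(wps,M=None,p0=None):
    """wps: list of (p, heading_y) -> chained tool-frame calls"""
    s=r.sense()
    if M is None: M=R.from_quat(s["ee_rot"]).as_matrix()
    p0=s["tool_pos"] if p0 is None else p0
    for p,a in wps:
        Y=np.array([np.cos(a),np.sin(a),0]);Z=np.array([0,0,-1.]);G=np.c_[np.cross(Y,Z),Y,Z]
        print((M.T@(np.asarray(p,float)-p0)/10).round(2).tolist(),R.from_matrix(M.T@G).as_rotvec().round(3).tolist())
        M=G;p0=np.asarray(p,float)
def fit_station(K,P,obs,x0):
    from scipy.optimize import least_squares
    def f(q):
        c,s=np.cos(q[2]),np.sin(q[2])
        return np.concatenate([proj([q[0]+c*X-s*Y,q[1]+s*X+c*Y,Z],K,P)-uv for (X,Y,Z),uv in obs])
    o=least_squares(f,x0,loss="soft_l1"); return o.x,f(o.x)
def st(q,p):
    c,s=np.cos(q[2]),np.sin(q[2]); return np.array([q[0]+c*p[0]-s*p[1],q[1]+s*p[0]+c*p[1],p[2]])
E
python3 - <<'E'
from h import *
K,P=campose("top")
cr=lambda x,y:np.array([170+x/3.2,180+y/3.2])
obs=[((30,65,150),cr(165,92)),((30,5,150),cr(238,99)),((-30,5,150),cr(228,171)),((-30,65,150),cr(154,162)),
((48,85,150),cr(149,66)),((-45,-62,162),cr(301,197)),((45,-78,162),cr(333,106)),((-192,96,210),cr(50,350))]
q,e=fit_station(K,P,obs,[540,110,-.12]);print(q,e.reshape(-1,2).round(1).tolist())
print("tab if x=0:",st(q,[0,96,235]),"tabpix->",back(cr(105,60),251,K,P))
import math
s=r.sense();a0=math.atan2(s["tool_pos"][1],s["tool_pos"][0]);h0=-1.231;h1=math.pi/2+q[2]
N=5;w=[]
for i in range(1,N+1):
    f=i/N;a=a0+(0.31-a0)*f;rad=575;w.append(((rad*math.cos(a),rad*math.sin(a),min(330,230+40*i)),h0+(h1-h0)*f))
print(w[-1]);path(w)
E
```

```text
[ 5.33970720e+02  1.13993726e+02 -1.61378290e-01] [[0.9, -0.7], [-0.0, 0.5], [-1.1, -0.0], [-0.1, -0.6], [-0.1, -0.1], [-0.8, 0.9], [1.2, -3.2], [0.1, 1.8]]
tab if x=0: [549.39587871 208.74637498 235.        ] tabpix-> [580.40935642 195.91618586 251.        ]
((547.5918026842852, 175.40871595498004, 330), np.float64(1.409418036621801))
[17.45, -2.68, -3.94] [-0.002, -0.001, -0.529]
[17.62, 1.17, -4.0] [0.0, 0.0, -0.528]
[16.94, 4.99, -2.0] [0.0, 0.0, -0.528]
[15.45, 8.56, 0.0] [0.0, 0.0, -0.528]
[13.21, 11.72, 0.0] [0.0, 0.0, -0.528]
```

play_rows(motion=[[17.45, -2.68, -3.94, 0, 0, -0.529, 0], [17.45, -2.68, -3.94, 0, 0, -0.529, 0], [17.45, -2.68, -3.94, 0, 0, -0.529, 0], [17.45, -2.68, -3.94, 0, 0, -0.529, 0], [17.45, -2.68, -3.94, 0, 0, -0.529, 0]])

```text
t: 0.52
tool_pos: [350.6, -456.6, 271.8]
ee_rot: [0.905, 0.425, 0.001, 0.0]
ft_force: [-0.1, -0.0, -0.4]
gripper_width: 1.001
finger_force: 0.0
```

play_rows(motion=[[17.62, 1.17, -4, 0, 0, -0.528, 0], [17.62, 1.17, -4, 0, 0, -0.528, 0], [17.62, 1.17, -4, 0, 0, -0.528, 0], [17.62, 1.17, -4, 0, 0, -0.528, 0], [17.62, 1.17, -4, 0, 0, -0.528, 0]])

```text
t: 0.93
tool_pos: [472.4, -328.8, 311.7]
ee_rot: [0.763, 0.646, 0.001, 0.0]
ft_force: [-0.3, 0.1, 1.4]
gripper_width: 1.003
finger_force: 0.0
```

play_rows(motion=[[16.94, 4.99, -2, 0, 0, -0.528, 0], [16.94, 4.99, -2, 0, 0, -0.528, 0], [16.94, 4.99, -2, 0, 0, -0.528, 0], [16.94, 4.99, -2, 0, 0, -0.528, 0], [16.94, 4.99, -2, 0, 0, -0.528, 0]])

```text
t: 1.35
tool_pos: [549.8, -169.8, 331.0]
ee_rot: [0.568, 0.823, 0.001, -0.0]
ft_force: [-0.1, -1.2, 0.3]
gripper_width: 0.998
finger_force: 0.0
```

play_rows(motion=[[15.45, 8.56, 0, 0, 0, -0.528, 0], [15.45, 8.56, 0, 0, 0, -0.528, 0], [15.45, 8.56, 0, 0, 0, -0.528, 0], [15.45, 8.56, 0, 0, 0, -0.528, 0], [15.45, 8.56, 0, 0, 0, -0.528, 0]])

```text
t: 1.77
tool_pos: [575.1, 4.9, 330.2]
ee_rot: [0.334, 0.942, 0.001, -0.001]
ft_force: [-0.5, -0.4, 0.4]
gripper_width: 1.003
finger_force: 0.0
```

play_rows(motion=[[13.21, 11.72, 0, 0, 0, -0.528, 0], [13.21, 11.72, 0, 0, 0, -0.528, 0], [13.21, 11.72, 0, 0, 0, -0.528, 0], [13.21, 11.72, 0, 0, 0, -0.528, 0], [13.21, 11.72, 0, 0, 0, -0.528, 0]])

```text
t: 2.18
tool_pos: [546.5, 178.8, 330.2]
ee_rot: [0.077, 0.997, 0.001, -0.001]
ft_force: [-0.2, -0.2, -0.3]
gripper_width: 0.998
finger_force: 0.0
```

```bash
python3 - <<'E'
from h import *
K,P=campose("wrist");im=r.get_image("wrist");cv2.imwrite("pics/w1.png",im[:,:,::-1])
np.savez("w1",K=K,P=P)
s=r.sense();print(s["t"],s["tool_pos"],s["ft_force"])
E
```

```text
2.2333 [546.82085766 178.35635902 330.20065607] [-1.17983782  0.61533733 -0.3306215 ]
```

View pics/w1.png

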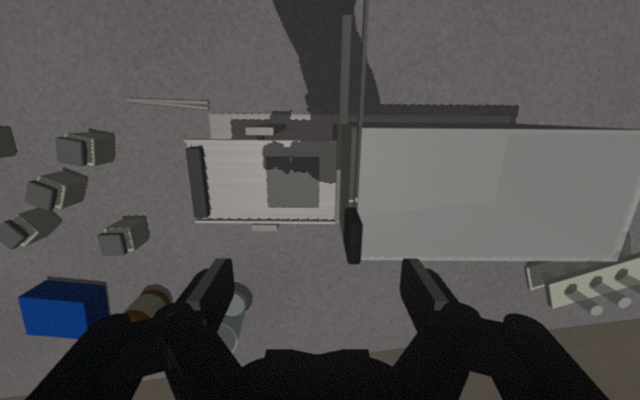

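Wrist view: patch's lower corners are at (267,208) and (319,208), the tab top is centred near (353,236), the roof's lower edge runs (360,261)-(616,262), and the tray's lower rim runs (196,222)-(337,222).

```bash
python3 - <<'E'
from h import *
d=np.load("w1.npz");K,P=d["K"],d["P"]
a=back((362,261),214,K,P);b=back((614,262),214,K,P);e=b-a;print("roof edge",a.round(1),b.round(1),"yaw",np.arctan2(-e[0],e[1]))
a=back((360,127),214,K,P);b=back((620,130),214,K,P);e=b-a;print("roof edge2",a.round(1),b.round(1),"yaw",np.arctan2(-e[0],e[1]))
a=back((196,222),156,K,P);b=back((337,222),156,K,P);e=b-a;print("rim",a.round(1),b.round(1),"yaw",np.arctan2(-e[0],e[1]))
obs=[((30,5,150),(267,208)),((30,65,150),(319,208)),((48,-80,156),(196,222)),((48,85,156),(337,222))]
q,e=fit_station(K,P,obs,[534,114,-.16]);print(q,e.reshape(-1,2).round(1).tolist())
t=back((353,236),251,K,P);print("tab",t)
c,s=np.cos(q[2]),np.sin(q[2]);D=t[:2]-q[:2];print("tab in station",c*D[0]+s*D[1],-s*D[0]+c*D[1])
for z in (300,222):print(delta([*t[:2],z],np.pi/2-.15))
E
```

```text
roof edge [615.8 214.4 214. ] [656.1 465.7 214. ] yaw -0.15911183406888835
roof edge2 [485.9 226.5 214. ] [523.2 450.6 214. ] yaw -0.16484581061608936
rim [567.5  32.2 156. ] [593.  196.1 156. ] yaw -0.1543662866984685
[ 5.33614151e+02  1.18426351e+02 -1.59887956e-01] [[1.2, -1.1], [0.1, -0.8], [-0.2, 0.7], [-1.0, 1.4]]
tab [570.41247713 206.00938551 251.        ]
tab in station 22.385084298924674 92.32449704283395
(array([-1.9 ,  3.1 ,  3.02]), array([ 0.   , -0.001, -0.006]))
(array([-1.91,  3.09, 10.82]), array([ 0.   , -0.001, -0.006]))
```

play_rows(motion=[[-2.15, 3.45, 3, 0, 0, 0, 0], [-2.15, 3.45, 6, 0, 0, 0, 0], [-2.15, 3.45, 9, 0, 0, 0, 0], [-2.15, 3.45, 10.8, 0, 0, 0, 0], [-2.15, 3.45, 10.8, 0, 0, 0, 0]])

```text
t: 2.65
tool_pos: [572.5, 203.2, 217.0]
ee_rot: [0.083, 0.997, -0.002, -0.004]
ft_force: [-0.4, 0.1, -0.2]
gripper_width: 1.002
finger_force: 0.0
```

play_rows(motion=[[0, 0, 0, 0, 0, 0, 255], [0, 0, 0, 0, 0, 0, 255], [0, 0, 0, 0, 0, 0, 255], [0, 0, 0, 0, 0, 0, 255], [0, 0, 0, 0, 0, 0, 255]], squeeze=40)

```text
t: 3.07
tool_pos: [575.4, 205.4, 224.3]
ee_rot: [0.081, 0.997, 0.0, 0.001]
ft_force: [0.2, -0.2, 0.4]
gripper_width: 0.298
finger_force: 0.0
```

play_rows(motion=[[0, 0, 0, 0, 0, 0, 255], [0, 0, 0, 0, 0, 0, 255], [0, 0, 0, 0, 0, 0, 255], [0, 0, 0, 0, 0, 0, 255], [0, 0, 0, 0, 0, 0, 255]])

```text
t: 3.48
tool_pos: [575.3, 206.7, 223.9]
ee_rot: [0.08, 0.997, 0.001, 0.001]
ft_force: [1.2, 4.4, 5.1]
gripper_width: 0.131
finger_force: 42.0
```

play_rows(motion=[[2, 0, 0, 0, 0, 0, 255], [4, 0, 0, 0, 0, 0, 255], [6, 0, 0, 0, 0, 0, 255], [8, 0, 0, 0, 0, 0, 255], [10, 0, 0, 0, 0, 0, 255]])

```text
t: 3.9
tool_pos: [477.1, 222.9, 223.9]
ee_rot: [0.081, 0.997, 0.001, 0.002]
ft_force: [4.8, 5.5, 3.5]
gripper_width: 0.133
finger_force: 41.9
```

play_rows(motion=[[1, 0, 0, 0, 0, 0, 255], [2, 0, 0, 0, 0, 0, 255], [2, 0, 0, 0, 0, 0, 255], [2, 0, 0, 0, 0, 0, 255], [2.2, 0, 0, 0, 0, 0, 255]])

```text
t: 4.32
tool_pos: [457.1, 226.2, 224.0]
ee_rot: [0.081, 0.997, 0.001, 0.003]
ft_force: [11.5, 3.4, -2.0]
gripper_width: 0.127
finger_force: 45.0
```

play_rows(motion=[[0, 0, 0, 0, 0, 0, 0], [0, 0, 0, 0, 0, 0, 0], [0, 0, 0, 0, 0, 0, 0], [0, 0, -4, 0, 0, 0, 0], [0, 0, -8, 0, 0, 0, 0]])

```text
t: 4.73
tool_pos: [451.2, 224.0, 300.2]
ee_rot: [0.081, 0.997, -0.002, -0.004]
ft_force: [1.6, 0.4, 1.1]
gripper_width: 0.835
finger_force: 0.0
```

play_rows(motion=[[-5.2, -14.7, 0, 0, 0, 0, 0], [-5.2, -14.7, 0, 0, 0, 0, 0], [-5.2, -14.7, 0, 0, 0, 0, 0], [-5.2, -14.7, 0, 0, 0, 0, 0], [-10.4, -19, 0, 0, 0, 0, 0]])

```text
t: 5.15
tool_pos: [506.2, 38.9, 303.3]
ee_rot: [0.081, 0.997, -0.0, -0.001]
ft_force: [1.0, 1.5, 0.2]
gripper_width: 1.002
finger_force: 0.0
```

play_rows(motion=[[-5.2, -16, 0, 0, 0, 0, 0], [-5.2, -16, 0, 0, 0, 0, 0], [-5.2, -16, 0, 0, 0, 0, 0], [-5.2, -16, 0, 0, 0, 0, 0], [-5.2, -16, 0, 0, 0, 0, 0]])

```text
t: 5.57
tool_pos: [535.2, -132.7, 301.3]
ee_rot: [0.084, 0.996, -0.001, -0.001]
ft_force: [-1.0, 1.2, -0.1]
gripper_width: 1.004
finger_force: 0.0
```

play_rows(motion=[[-1.5, -10, 0, 0, 0, 0, 0], [-1.5, -10, 0, 0, 0, 0, 0], [-1.5, -10, 0, 0, 0, 0, 0], [-1.5, -10, 0, 0, 0, 0, 0], [-1.5, -10, 0, 0, 0, 0, 0]])

```text
t: 5.98
tool_pos: [532.9, -227.8, 301.9]
ee_rot: [0.082, 0.997, 0.0, -0.001]
ft_force: [0.6, 0.3, -0.4]
gripper_width: 1.001
finger_force: 0.0
```

```bash
python3 - <<'E'
from h import *
K,P=campose("wrist");im=r.get_image("wrist");cv2.imwrite("pics/w2.png",im[:,:,::-1])
np.savez("w2",K=K,P=P)
s=r.sense();print(s["t"],s["tool_pos"],s["ft_force"])
E
```

```text
6.0333 [ 532.99225931 -226.77927607  302.2239922 ] [-0.28210513  0.80012559 -0.10003408]
```

View pics/w2.png

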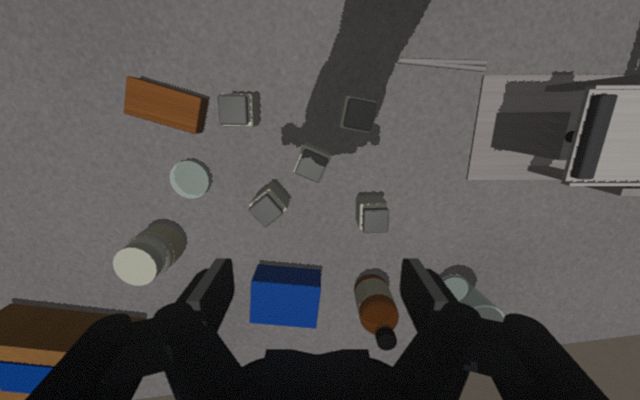

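Caps are at A(235,109), B(358,113), C(312,164), D(267,208) and E(375,219). I'll zoom in for corners.

```bash
python3 - <<'E'
import cv2
im=cv2.imread("pics/w2.png")[80:245,210:400]
im=cv2.convertScaleAbs(im,alpha=1.8)
cv2.imwrite("pics/w2c.png",cv2.resize(im,None,fx=3.6,fy=3.6,interpolation=2))
E
```

```text
(no output)
```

View pics/w2c.png

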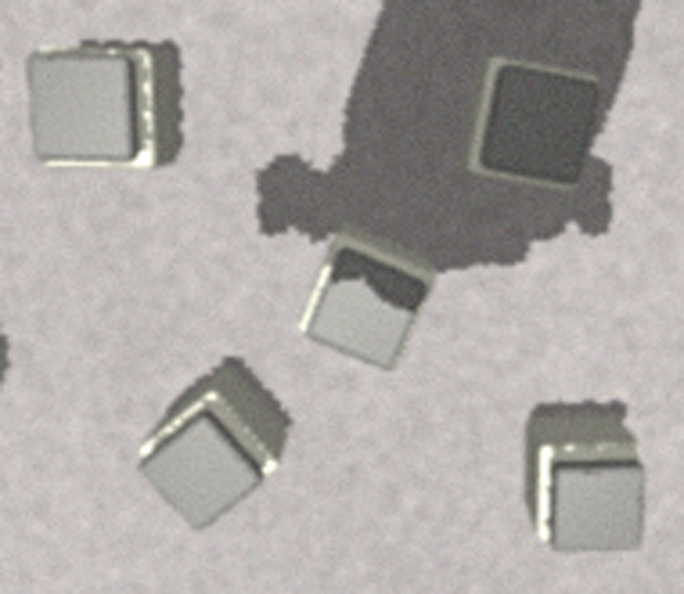

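```bash
python3 - <<'E'
from h import *
import json
d=np.load("w2.npz");K,P=d["K"],d["P"]
C=dict(A=[(28,54),(130,53),(136,158),(38,160)],B=[(498,66),(600,78),(577,185),(482,174)],C=[(337,246),(428,282),(392,366),(310,330)],D=[(202,417),(264,474),(201,527),(141,466)],E=[(552,462),(642,462),(640,548),(551,549)])
out={}
for k,v in C.items():
    w=np.array([back((210+x/3.6,80+y/3.6),65,K,P)[:2] for x,y in v])
    e=[w[(i+1)%4]-w[i] for i in range(4)]
    L=[np.hypot(*x) for x in e]; h=[np.degrees(np.arctan2(x[1],x[0]))%90 for x in e]
    z=np.exp(4j*np.radians(h)).mean();hh=np.angle(z)/4
    c=w.mean(0);out[k]=[*c.round(1),round(float(hh),3)];print(k,out[k],np.round(L,1),np.round(h))
json.dump(out,open("pots.json","w"))
s=r.sense();p=s["tool_pos"];a=np.pi/2-.16
w=[]
for k in "EBCAD":
    w.append(((out[k][0],out[k][1],80),a))
    w.append(((out[k][0],out[k][1],59),a))
path(w)
E
```

```text
A [np.float64(433.9), np.float64(-317.2), -0.16] [34.9 34.6 34.6 35. ] [81. 80. 82. 80.]
B [np.float64(466.2), np.float64(-161.5), -0.29] [35.5 36.3 34.1 36.2] [74. 71. 74. 74.]
C [np.float64(518.7), np.float64(-231.6), -0.543] [35.5 34.  33.3 32.4] [59. 58. 56. 62.]
D [np.float64(571.4), np.float64(-305.1), 0.556] [32.3 33.7 33.4 31.5] [35. 31. 31. 29.]
E [np.float64(610.5), np.float64(-156.2), -0.138] [34.7 35.9 35.3 36.3] [81. 84. 81. 83.]
[-6.54, 8.2, 22.22] [0.001, -0.001, -0.003]
[0.0, 0.0, 2.1] [0.0, 0.0, 0.0]
[14.16, -2.82, -2.1] [0.0, 0.0, 0.0]
[0.0, 0.0, 2.1] [0.0, 0.0, 0.0]
[-6.3, -6.08, -2.1] [0.0, 0.0, 0.0]
[0.0, 0.0, 2.1] [0.0, 0.0, 0.0]
[7.01, -9.8, -2.1] [0.0, 0.0, 0.0]
[0.0, 0.0, 2.1] [0.0, 0.0, 0.0]
[-13.38, 3.39, -2.1] [0.0, 0.0, 0.0]
[0.0, 0.0, 2.1] [0.0, 0.0, 0.0]
```

play_rows(motion=[[-6.5, 8.2, 10, 0, 0, 0, 255], [-6.5, 8.2, 14, 0, 0, 0, 255], [-6.5, 8.2, 16, 0, 0, 0, 255], [-6.5, 8.2, 16, 0, 0, 0, 255], [-6.5, 8.2, 16, 0, 0, 0, 255]])

```text
t: 6.45
tool_pos: [610.1, -152.5, 139.0]
ee_rot: [0.079, 0.997, 0.001, -0.002]
ft_force: [-0.5, -0.1, -0.1]
gripper_width: 0.302
finger_force: 0.0
```

play_rows(motion=[[0, 0, 3, 0, 0, 0, 255], [0, 0, 6.2, 0, 0, 0, 255], [0, 0, 7.2, 0, 0, 0, 255], [0, 0, 7.8, 0, 0, 0, 255], [0, 0, 8.4, 0, 0, 0, 255]])

```text
t: 6.87
tool_pos: [610.4, -154.6, 60.1]
ee_rot: [0.08, 0.997, 0.001, -0.0]
ft_force: [-3.8, 2.9, 9.1]
gripper_width: 0.001
finger_force: 4.4
```

play_rows(motion=[[0, 0, 0.2, 0, 0, 0, 255], [0, 0, 0.3, 0, 0, 0, 255], [0, 0, 0.3, 0, 0, 0, 255]])

```text
t: 7.12
tool_pos: [611.4, -155.8, 58.3]
ee_rot: [0.08, 0.997, 0.0, 0.001]
ft_force: [-2.6, 2.0, 5.6]
gripper_width: 0.0
finger_force: 2.8
```

play_rows(motion=[[0, 0, 0.1, 0, 0, 0, 255], [0, 0, 0.2, 0, 0, 0, 255], [0, 0, 0.2, 0, 0, 0, 255]])

```text
t: 7.37
tool_pos: [611.4, -155.6, 58.1]
ee_rot: [0.08, 0.997, 0.0, 0.001]
ft_force: [-6.8, 4.6, 16.2]
gripper_width: 0.002
finger_force: 7.8
```

Cap E is home (16 N at z 58). Next is B.

play_rows(motion=[[0, 0, -3, 0, 0, 0, 255], [14.16, -2.82, -3, 0, 0, 0, 255], [14.16, -2.82, -3, 0, 0, 0, 255], [14.16, -2.82, -3, 0, 0, 0, 255], [14.16, -2.82, -3, 0, 0, 0, 255]])

```text
t: 7.78
tool_pos: [462.4, -160.6, 84.9]
ee_rot: [0.081, 0.997, -0.0, -0.001]
ft_force: [-0.1, 0.6, -0.5]
gripper_width: -0.001
finger_force: 0.0
```

play_rows(motion=[[0, 0, 0, 0, 0, 0, 255], [0, 0, 1, 0, 0, 0, 255], [0, 0, 1.6, 0, 0, 0, 255], [0, 0, 2.2, 0, 0, 0, 255], [0, 0, 2.8, 0, 0, 0, 255]])

```text
t: 8.2
tool_pos: [469.0, -162.5, 57.2]
ee_rot: [0.08, 0.997, -0.001, 0.002]
ft_force: [-17.1, 8.1, 87.3]
gripper_width: 0.0
finger_force: 43.6
```

play_rows(motion=[[0, 0, 0.2, 0, 0, 0, 255], [0, 0, 0.2, 0, 0, 0, 255], [0, 0, 0.2, 0, 0, 0, 255]])

```text
t: 8.45
tool_pos: [469.0, -162.5, 57.7]
ee_rot: [0.08, 0.997, -0.001, 0.002]
ft_force: [-10.3, 4.4, 37.5]
gripper_width: -0.003
finger_force: 19.0
```

```bash
python3 - <<'E'
from h import *
import json
o=json.load(open("pots.json"));a=np.pi/2-.16
path([((*o[k][:2],85),a) for k in "CDA"])
E
```

```text
[-6.02, -6.03, -2.69] [-0.002, 0.004, -0.001]
[-6.37, -6.42, 0.0] [0.0, 0.0, 0.0]
[13.38, -3.39, 0.0] [0.0, 0.0, 0.0]
```

play_rows(motion=[[0, 0, -3, 0, 0, 0, 255], [-6.2, -6.05, -3, 0, 0, 0, 255], [-6.2, -6.05, -3, 0, 0, 0, 255], [-6.2, -6.05, -3, 0, 0, 0, 255], [-6.2, -6.05, -2.5, 0, 0, 0, 255]])

```text
t: 8.87
tool_pos: [521.0, -233.8, 78.4]
ee_rot: [0.081, 0.997, -0.001, 0.001]
ft_force: [-0.4, 0.2, 0.1]
gripper_width: -0.001
finger_force: 0.0
```

play_rows(motion=[[0, 0, 0.6, 0, 0, 0, 255], [0, 0, 1.1, 0, 0, 0, 255], [0, 0, 1.4, 0, 0, 0, 255], [0, 0, 1.7, 0, 0, 0, 255], [0, 0, 2.0, 0, 0, 0, 255]])

```text
t: 9.28
tool_pos: [516.9, -229.8, 58.8]
ee_rot: [0.08, 0.997, 0.0, -0.001]
ft_force: [-3.1, 1.3, 8.0]
gripper_width: 0.005
finger_force: 4.2
```

play_rows(motion=[[0, 0, 0.1, 0, 0, 0, 255], [0, 0, 0.2, 0, 0, 0, 255], [0, 0, 0.3, 0, 0, 0, 255], [0, 0, 0.3, 0, 0, 0, 255], [0, 0, 0.3, 0, 0, 0, 255]])

```text
t: 9.7
tool_pos: [516.9, -229.9, 57.9]
ee_rot: [0.08, 0.997, -0.0, -0.0]
ft_force: [-6.7, 3.3, 20.0]
gripper_width: -0.003
finger_force: 9.8
```

C home. Next D, then A, the same way.

play_rows(motion=[[0, 0, -3, 0, 0, 0, 255], [-6.4, -6.5, -3, 0, 0, 0, 255], [-6.4, -6.5, -3, 0, 0, 0, 255], [-6.4, -6.5, -3, 0, 0, 0, 255], [-6.4, -6.5, -2.5, 0, 0, 0, 255]])

```text
t: 10.12
tool_pos: [572.3, -307.7, 80.9]
ee_rot: [0.081, 0.997, -0.001, 0.001]
ft_force: [0.1, -0.8, -0.7]
gripper_width: -0.002
finger_force: 0.0
```

play_rows(motion=[[0, 0, 0.6, 0, 0, 0, 255], [0, 0, 1.1, 0, 0, 0, 255], [0, 0, 1.4, 0, 0, 0, 255], [0, 0, 1.7, 0, 0, 0, 255], [0, 0, 2.0, 0, 0, 0, 255]])

```text
t: 10.53
tool_pos: [569.4, -304.0, 61.2]
ee_rot: [0.08, 0.997, 0.0, -0.001]
ft_force: [-2.6, 2.8, 8.9]
gripper_width: 0.004
finger_force: 4.2
```

play_rows(motion=[[0, 0, 0.2, 0, 0, 0, 255], [0, 0, 0.3, 0, 0, 0, 255], [0, 0, 0.4, 0, 0, 0, 255], [0, 0, 0.4, 0, 0, 0, 255], [0, 0, 0.4, 0, 0, 0, 255]])

```text
t: 10.95
tool_pos: [569.3, -303.9, 58.2]
ee_rot: [0.08, 0.997, 0.0, -0.001]
ft_force: [-5.1, 3.2, 11.2]
gripper_width: -0.001
finger_force: 5.5
```

play_rows(motion=[[0, 0, -3, 0, 0, 0, 255], [13.4, -3.4, -3, 0, 0, 0, 255], [13.4, -3.4, -3, 0, 0, 0, 255], [13.4, -3.4, -3, 0, 0, 0, 255], [13.4, -3.4, -2.5, 0, 0, 0, 255]])

```text
t: 11.37
tool_pos: [427.8, -315.6, 81.8]
ee_rot: [0.081, 0.997, 0.001, -0.002]
ft_force: [0.3, 0.4, -0.3]
gripper_width: -0.001
finger_force: 0.0
```

play_rows(motion=[[0, 0, 0.6, 0, 0, 0, 255], [0, 0, 1.1, 0, 0, 0, 255], [0, 0, 1.4, 0, 0, 0, 255], [0, 0, 1.7, 0, 0, 0, 255], [0, 0, 2.0, 0, 0, 0, 255]])

```text
t: 11.78
tool_pos: [434.1, -317.6, 61.9]
ee_rot: [0.08, 0.997, -0.0, 0.0]
ft_force: [-2.2, 2.6, 8.7]
gripper_width: -0.0
finger_force: 4.2
```

play_rows(motion=[[0, 0, 0.2, 0, 0, 0, 255], [0, 0, 0.3, 0, 0, 0, 255], [0, 0, 0.4, 0, 0, 0, 255], [0, 0, 0.4, 0, 0, 0, 255], [0, 0, 0.4, 0, 0, 0, 255]])

```text
t: 12.2
tool_pos: [434.0, -317.5, 58.1]
ee_rot: [0.08, 0.997, -0.0, -0.0]
ft_force: [-2.6, 1.4, 6.1]
gripper_width: 0.001
finger_force: 3.4
```

play_rows(motion=[[0, 0, 0.15, 0, 0, 0, 255], [0, 0, 0.3, 0, 0, 0, 255], [0, 0, 0.3, 0, 0, 0, 255]])

```text
t: 12.45
tool_pos: [434.3, -317.7, 57.8]
ee_rot: [0.08, 0.997, -0.001, 0.001]
ft_force: [-7.7, 5.7, 27.6]
gripper_width: -0.004
finger_force: 13.7
```

play_rows(motion=[[0, 0, -3, 0, 0, 0, 255], [0, 0, -6, 0, 0, -0.12, 255], [0, 0, -6, 0, 0, -0.24, 75], [0, 0, -6, 0, 0, -0.36, 75], [0, 0, -6, 0, 0, -0.45, 75]])

```text
t: 12.87
tool_pos: [434.7, -318.0, 115.2]
ee_rot: [-0.147, 0.989, -0.001, 0.001]
ft_force: [-0.9, -0.2, -0.7]
gripper_width: 0.422
finger_force: 0.0
```

play_rows(motion=[[0, 0, 0, 0, 0, -0.12, 75], [0, 0, 0, 0, 0, -0.24, 75], [0, 0, 0, 0, 0, -0.36, 75], [0, 0, 0, 0, 0, -0.48, 75], [0, 0, 0, 0, 0, -0.56, 75]])

```text
t: 13.28
tool_pos: [434.3, -317.6, 114.3]
ee_rot: [-0.415, 0.91, -0.0, 0.0]
ft_force: [0.0, 0.3, 0.4]
gripper_width: 0.705
finger_force: 0.0
```

play_rows(motion=[[0, 0, 0, 0, 0, -0.12, 75], [0, 0, 0, 0, 0, -0.24, 75], [0, 0, 0, 0, 0, -0.36, 75], [0, 0, 0, 0, 0, -0.48, 75], [0, 0, 0, 0, 0, -0.56, 75]])

```text
t: 13.7
tool_pos: [434.3, -317.6, 114.3]
ee_rot: [-0.65, 0.76, -0.0, 0.0]
ft_force: [0.2, 0.0, -0.1]
gripper_width: 0.706
finger_force: 0.0
```

```bash
python3 - <<'E'
from h import *
s=r.sense();print(s["t"],s["tool_pos"],s["gripper_width"])
print(delta([433.9,-317.2,11],-.16),s["joint_positions"].round(2))
im=r.get_image("top");cv2.imwrite("pics/top1.png",im[:,:,::-1])
E
```

```text
13.7 [ 434.29550385 -317.55063406  114.26842476] 0.7064671269776882
(array([-0.03,  0.05, 10.33]), array([-0.   , -0.   ,  0.005])) [-0.78  0.31 -0.26  1.    0.   -2.2 ]
```

play_rows(motion=[[0, 0, 3, 0, 0, 0, 75], [0, 0, 6, 0, 0, 0, 75], [0, 0, 9, 0, 0, 0, 75], [0, 0, 10.3, 0, 0, 0, 75], [0, 0, 10.3, 0, 0, 0, 75]])

```text
t: 14.17
tool_pos: [431.6, -315.3, 7.8]
ee_rot: [-0.647, 0.762, 0.003, -0.0]
ft_force: [0.4, 1.5, 0.2]
gripper_width: 0.709
finger_force: 0.0
```

play_rows(motion=[[0, 0, 0, 0, 0, 0, 75], [0, 0, 0, 0, 0, 0, 255], [0, 0, 0, 0, 0, 0, 255], [0, 0, 0, 0, 0, 0, 255], [0, 0, 0, 0, 0, 0, 255]], squeeze=60)

```text
t: 14.58
tool_pos: [434.2, -318.8, 13.3]
ee_rot: [-0.647, 0.762, -0.002, 0.0]
ft_force: [1.4, -1.2, 4.4]
gripper_width: 0.484
finger_force: 61.2
```

play_rows(motion=[[0, 0, 0, 0, 0, 0, 255], [0, 0, -3, 0, 0, 0, 255], [0, 0, -7, 0, 0, 0, 255], [0, 0, -11, 0, 0, 0, 255], [0, 0, -14, 0, 0, 0, 255]])

```text
t: 15.0
tool_pos: [433.1, -318.0, 154.7]
ee_rot: [-0.647, 0.762, -0.001, -0.0]
ft_force: [1.1, -0.4, -2.7]
gripper_width: 0.484
finger_force: 61.1
```

```bash
python3 - <<'E'
from h import *
s=r.sense();print(s["t"],s["tool_pos"],s["gripper_width"])
a=-.16
path([((480,-200,230),a),((520,-50,240),a),((535,60,230),a),((539.2,153,200),a),((539.2,153,163),a)])
E
```

```text
15.0 [ 433.07500382 -317.9529354   154.67617969] 0.4836454506544275
[-12.39, -2.73, -7.54] [-0.002, 0.002, 3.139]
[15.45, 1.56, -1.0] [0.0, 0.0, 0.0]
[11.1, -0.27, 1.0] [0.0, 0.0, 0.0]
[9.25, -1.07, 3.0] [0.0, 0.0, 0.0]
[0.0, 0.0, 3.7] [0.0, 0.0, 0.0]
```

play_rows(motion=[[-12.4, -2.7, -7.5, 0, 0, 0, 255], [-12.4, -2.7, -7.5, 0, 0, 0, 255], [-12.4, -2.7, -7.5, 0, 0, 0, 255], [-12.4, -2.7, -7.5, 0, 0, 0, 255], [-15.4, -3, -7.5, 0, 0, 0, 255]])

```text
t: 15.42
tool_pos: [489.2, -170.9, 229.9]
ee_rot: [-0.647, 0.762, -0.003, 0.001]
ft_force: [0.9, -0.2, -0.5]
gripper_width: 0.484
finger_force: 61.2
```

play_rows(motion=[[-16, -1.25, -1, 0, 0, 0, 255], [-16, -1.25, -1, 0, 0, 0, 255], [-16, -1.25, -1, 0, 0, 0, 255], [-16, -1.25, -1, 0, 0, 0, 255], [-16, -1.25, -1, 0, 0, 0, 255]])

```text
t: 15.83
tool_pos: [526.2, -9.0, 237.1]
ee_rot: [-0.65, 0.76, 0.001, 0.001]
ft_force: [1.2, -0.1, -1.5]
gripper_width: 0.484
finger_force: 61.2
```

play_rows(motion=[[-16.8, 1.3, 1, 0, 0, 0, 255], [-16.8, 1.3, 1, 0, 0, 0, 255], [-16.8, 1.3, 1, 0, 0, 0, 255], [-16.8, 1.3, 1, 0, 0, 0, 255], [-16.8, 1.3, 1, 0, 0, 0, 255]])

```text
t: 16.25
tool_pos: [539.3, 159.0, 225.8]
ee_rot: [-0.65, 0.76, 0.001, 0.0]
ft_force: [-0.5, -1.5, -1.6]
gripper_width: 0.484
finger_force: 61.2
```

play_rows(motion=[[0, 0, 1, 0, 0, 0, 255], [0, 0, 2, 0, 0, 0, 255], [0, 0, 3, 0, 0, 0, 255], [0, 0, 3, 0, 0, 0, 255], [0, 0, 3, 0, 0, 0, 255]])

```text
t: 16.67
tool_pos: [539.3, 151.5, 195.4]
ee_rot: [-0.646, 0.763, 0.001, -0.001]
ft_force: [0.0, 0.6, -1.9]
gripper_width: 0.481
finger_force: 61.2
```

```bash
python3 - <<'E'
from h import *
K,P=campose("wrist");im=r.get_image("wrist");cv2.imwrite("pics/w3.png",im[:,:,::-1])
np.savez("w3",K=K,P=P)
s=r.sense();print(s["t"],s["tool_pos"],s["ft_force"],s["gripper_width"],delta([539.2,153,163],-.16+np.pi))
E
```

```text
16.7167 [539.87580416 151.73732493 196.21071704] [-0.72774451 -1.04231965 -1.63981876] 0.48722688322701324 (array([-0.12,  0.08,  3.32]), array([ 0.001, -0.   , -0.005]))
```

View pics/w3.png

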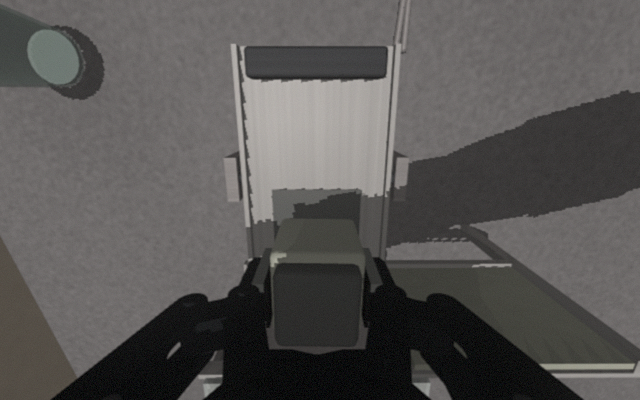

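The pot is upright in the grip and centred across the tray (column 316). The patch's far edge is at row 189. I'll check the y alignment.

```bash
python3 - <<'E'
from h import *
d=np.load("w3.npz");K,P=d["K"],d["P"]
q=[533.6,118.4,-.16]
def inv(p):
    D=p[:2]-np.array(q[:2]);c,s=np.cos(q[2]),np.sin(q[2]);return np.round([c*D[0]+s*D[1],-s*D[0]+c*D[1]],1)
for uv,z in [((272,189),150),((361,189),150),((247,47),162),((385,47),162),((315,77),162)]: print(uv,inv(back(uv,z,K,P)))
print("tcp",inv(r.sense()["tool_pos"]))
E
```

```text
(272, 189) [29.8  3.8]
(361, 189) [-30.1   4.1]
(247, 47) [ 37.5 -79.2]
(385, 47) [-37.9 -78.9]
(315, 77) [  0.4 -64. ]
tcp [ 0.9 33.9]
```

play_rows(motion=[[0, 0, 1, 0, 0, 0, 255], [0, 0, 2, 0, 0, 0, 255], [0, 0, 2.8, 0, 0, 0, 255], [0, 0, 3.1, 0, 0, 0, 255], [0, 0, 3.1, 0, 0, 0, 255]])

```text
t: 17.13
tool_pos: [539.2, 152.9, 164.1]
ee_rot: [-0.647, 0.762, 0.001, -0.001]
ft_force: [-0.2, 0.7, -2.1]
gripper_width: 0.48
finger_force: 61.2
```

play_rows(motion=[[0, 0, 0, 0, 0, 0, 255], [0, 0, 0, 0, 0, 0, 255]])

```text
t: 17.3
tool_pos: [540.3, 153.2, 165.9]
ee_rot: [-0.647, 0.762, -0.0, 0.0]
ft_force: [0.0, 0.5, -1.3]
gripper_width: 0.485
finger_force: 61.2
```

play_rows(motion=[[0, 0, 0.1, 0, 0, 0, 255], [0, 0, 0.1, 0, 0, 0, 255]])

```text
t: 17.47
tool_pos: [540.4, 153.2, 164.9]
ee_rot: [-0.647, 0.762, -0.0, 0.0]
ft_force: [0.5, 0.2, -1.6]
gripper_width: 0.485
finger_force: 61.2
```

play_rows(motion=[[0, 0, 0.1, 0, 0, 0, 255], [0, 0, 0.1, 0, 0, 0, 255]])

```text
t: 17.63
tool_pos: [540.2, 153.2, 163.7]
ee_rot: [-0.647, 0.762, -0.0, 0.0]
ft_force: [-0.2, -0.1, -1.4]
gripper_width: 0.484
finger_force: 61.2
```

play_rows(motion=[[0, 0, 0.1, 0, 0, 0, 255], [0, 0, 0.1, 0, 0, 0, 255]])

```text
t: 17.8
tool_pos: [540.2, 153.1, 162.7]
ee_rot: [-0.647, 0.762, -0.0, 0.0]
ft_force: [0.3, 0.1, -0.6]
gripper_width: 0.48
finger_force: 61.4
```

play_rows(motion=[[0, 0, 0.05, 0, 0, 0, 255], [0, 0, 0.05, 0, 0, 0, 255]])

```text
t: 17.97
tool_pos: [540.2, 153.1, 162.3]
ee_rot: [-0.647, 0.762, -0.0, 0.0]
ft_force: [0.6, 0.4, 0.2]
gripper_width: 0.48
finger_force: 61.4
```

play_rows(motion=[[0, 0, 0, 0, 0, 0, 65], [0, 0, 0, 0, 0, 0, 65], [0, 0, 0, 0, 0, 0, 65], [0, 0, 0, 0, 0, 0, 65], [0, 0, -1, 0, 0, 0, 65]])

```text
t: 18.38
tool_pos: [538.9, 152.9, 170.7]
ee_rot: [-0.647, 0.762, 0.001, -0.001]
ft_force: [0.6, 0.8, -0.4]
gripper_width: 0.749
finger_force: 0.0
```

play_rows(motion=[[0, 0, -3, 0, 0, 0, 65], [0, 0, -6, 0, 0, 0, 65], [0, 0, -9, 0, 0, 0, 65], [0, 0, -9, 0, 0, 0, 65], [0, 0, -9, 0, 0, 0, 65]])

```text
t: 18.8
tool_pos: [541.5, 153.3, 265.1]
ee_rot: [-0.647, 0.762, -0.001, 0.002]
ft_force: [0.3, 0.1, -0.7]
gripper_width: 0.747
finger_force: 0.0
```

play_rows(motion=[[3, 0, 0, 0, 0, 0, 65], [6, 0, 0, 0, 0, 0, 65], [9, 0, 0, 0, 0, 0, 65], [12, 0, 0, 0, 0, 0, 65], [14, 0, 0, 0, 0, 0, 65]])

```text
t: 19.22
tool_pos: [516.2, 13.0, 261.0]
ee_rot: [-0.647, 0.763, 0.001, -0.001]
ft_force: [-0.3, 0.2, 0.4]
gripper_width: 0.749
finger_force: 0.0
```

```bash
python3 - <<'E'
from h import *
im=r.get_image("wrist")[:,:,::-1]
t=r.get_image("top")[:,:,::-1]
s=r.sense();print(s["t"],s["tool_pos"],s["ft_force"],s["gripper_width"])
K,P=campose("wrist");np.savez("w4",K=K,P=P)
cv2.imwrite("pics/w4.png",np.vstack([im,cv2.resize(t[170:300,80:450],(640,225),interpolation=2)])[:600])
E
```

```text
19.3167 [516.39480452  12.52039356 261.14549088] [-0.52462857 -0.04722719  0.45668913] 0.7451622428742906
```

View pics/w4.png

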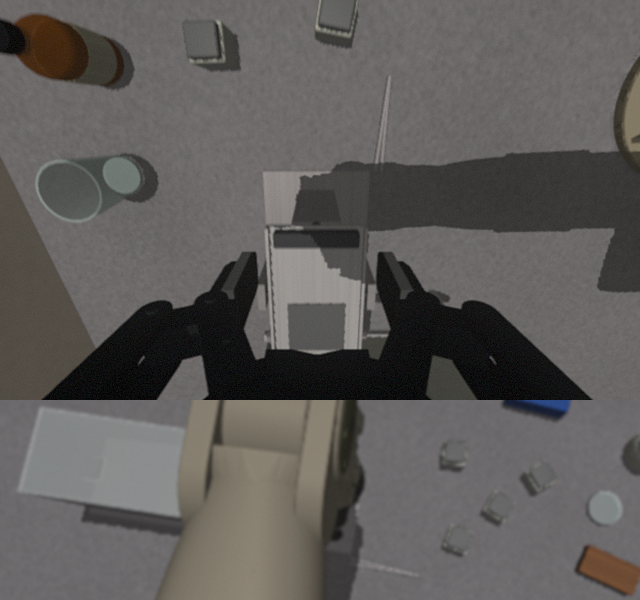

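Pot A left the tray, the tray is level again, and B, C, D and E look unmoved. Next is B.

```bash
cat >> h.py <<'E'
def plan(x,y,h,x0=None):
    """h tool-y heading near pi-.16"""
    s=r.sense();M=R.from_quat(s["ee_rot"]).as_matrix();p=s["tool_pos"]
    a0=np.arctan2(M[1,1],M[0,1])%(2*np.pi);g=np.pi-.16
    n=int(np.ceil(max(np.hypot(x-p[0],y-p[1])/185,abs(h-a0)/.58)))
    w=[]
    for i in range(1,n+1):
        f=i/n;w.append(((p[0]+(x-p[0])*f,p[1]+(y-p[1])*f,p[2]+((120 if n==1 else 110)-p[2])*(f if n==1 else (i==n)*1.0)),a0+(h-a0)*f))
    print("approach",n);
    w.append(((x,y,11.3),h));w.append(((x,y,200),h))
    X,Y=540.2,153.1
    m=int(np.ceil(max(np.hypot(x-X,y-Y)/175,abs(h-g)/.58)))
    for i in range(1,m+1):
        f=i/m;w.append(((x+(X-x)*f,y+(Y-y)*f,225),h+(g-h)*f))
    w.append(((X,Y,164),g)); print("carry",m); path(w)
E
python3 - <<'E'
from h import *
import json
o=json.load(open("pots.json"))
plan(o["B"][0],o["B"][1],np.pi+o["B"][2])
E
```

```text
approach 1
carry 2
[17.98, 2.04, 14.13] [0.002, -0.001, 0.123]
[0.0, 0.0, 10.87] [0.0, 0.0, 0.0]
[0.0, 0.0, -18.87] [0.0, 0.0, 0.0]
[-16.13, 0.95, -2.5] [0.0, 0.0, -0.065]
[-16.16, -0.1, 0.0] [0.0, 0.0, -0.065]
[0.0, -0.0, 6.1] [0.0, 0.0, 0.0]
```

play_rows(motion=[[17.98, 2.04, 6, 0, 0, 0.12, 70], [17.98, 2.04, 6, 0, 0, 0.12, 70], [17.98, 2.04, 6, 0, 0, 0.12, 70], [17.98, 2.04, 6, 0, 0, 0.12, 70], [17.98, 2.04, 6, 0, 0, 0.12, 70]])

```text
t: 19.73
tool_pos: [466.5, -160.8, 200.0]
ee_rot: [-0.6, 0.8, 0.001, -0.001]
ft_force: [0.6, -0.2, -0.1]
gripper_width: 0.725
finger_force: 0.0
```

play_rows(motion=[[0, 0, 3, 0, 0, 0, 70], [0, 0, 7, 0, 0, 0, 70], [0, 0, 8.2, 0, 0, 0, 70], [0, 0, 8.2, 0, 0, 0, 70], [0, 0, 8.2, 0, 0, 0, 70]])

```text
t: 20.15
tool_pos: [467.5, -158.2, 119.3]
ee_rot: [-0.601, 0.799, 0.001, -0.001]
ft_force: [0.2, 0.4, 0.2]
gripper_width: 0.724
finger_force: 0.0
```

```bash
python3 - <<'E'
from h import *
s=r.sense();print(s["tool_pos"],delta([466.2,-161.5,11.3],np.pi-.29))
K,P=campose("wrist");im=r.get_image("wrist")[:,:,::-1]
cv2.imwrite("pics/w5.png",im)
E
```

```text
[ 467.50490298 -158.1667224   119.28046809] (array([ 0.36,  0.  , 10.8 ]), array([0.003, 0.001, 0.008]))
```

play_rows(motion=[[0.3, 0, 3, 0, 0, 0, 70], [0.3, 0, 6, 0, 0, 0, 70], [0.3, 0, 9, 0, 0, 0, 70], [0.3, 0, 10.5, 0, 0, 0, 70], [0.3, 0, 10.8, 0, 0, 0, 70]])

```text
t: 20.62
tool_pos: [466.9, -161.3, 11.0]
ee_rot: [-0.601, 0.799, 0.001, -0.0]
ft_force: [0.3, 0.4, -1.0]
gripper_width: 0.723
finger_force: 0.0
```

play_rows(motion=[[0, 0, 0, 0, 0, 0, 70], [0, 0, 0, 0, 0, 0, 255], [0, 0, 0, 0, 0, 0, 255], [0, 0, 0, 0, 0, 0, 255], [0, 0, 0, 0, 0, 0, 255]])

```text
t: 21.03
tool_pos: [469.3, -163.0, 14.4]
ee_rot: [-0.601, 0.8, -0.002, 0.001]
ft_force: [-0.1, -0.6, 7.0]
gripper_width: 0.482
finger_force: 61.5
```

play_rows(motion=[[0, 0, 0, 0, 0, 0, 255], [0, 0, -3, 0, 0, 0, 255], [0, 0, -7, 0, 0, 0, 255], [0, 0, -11, 0, 0, 0, 255], [0, 0, -15, 0, 0, 0, 255]])

```text
t: 21.45
tool_pos: [467.0, -161.8, 164.5]
ee_rot: [-0.6, 0.8, -0.0, 0.0]
ft_force: [1.5, -0.5, -1.1]
gripper_width: 0.483
finger_force: 61.2
```

play_rows(motion=[[-16.1, 0.9, -6, 0, 0, -0.065, 255], [-16.1, 0.9, -6, 0, 0, -0.065, 255], [-16.1, 0.9, -6, 0, 0, -0.065, 255], [-16.1, 0.9, -6, 0, 0, -0.065, 255], [-16.1, 0.9, -6, 0, 0, -0.065, 255]])

```text
t: 21.87
tool_pos: [505.6, -0.1, 226.0]
ee_rot: [-0.628, 0.778, -0.001, 0.003]
ft_force: [0.0, -0.3, -1.6]
gripper_width: 0.481
finger_force: 61.5
```

play_rows(motion=[[-16.1, -0.1, 0, 0, 0, -0.065, 255], [-16.1, -0.1, 0, 0, 0, -0.065, 255], [-16.1, -0.1, 0, 0, 0, -0.065, 255], [-16.1, -0.1, 0, 0, 0, -0.065, 255], [-16.1, -0.1, 0, 0, 0, -0.065, 255]])

```text
t: 22.28
tool_pos: [540.3, 157.6, 222.4]
ee_rot: [-0.653, 0.757, 0.0, 0.002]
ft_force: [0.3, -0.3, -1.3]
gripper_width: 0.484
finger_force: 61.4
```

```bash
python3 - <<'E'
from h import *
s=r.sense();print(s["t"],s["tool_pos"],s["gripper_width"],delta([540.2,153.1,164],np.pi-.16))
E
```

```text
22.2833 [540.25241733 157.57979901 222.43155347] 0.4836833678348184 (array([ 0.46, -0.05,  5.84]), array([-0.001,  0.003,  0.014]))
```

play_rows(motion=[[0, 0, 0, 0, 0, 0, 255], [0, 0, 2, 0, 0, 0.01, 255], [0, 0, 4, 0, 0, 0.01, 255], [0, 0, 5, 0, 0, 0.01, 255], [0, 0, 5, 0, 0, 0.01, 255]])

```text
t: 22.7
tool_pos: [537.4, 150.5, 169.8]
ee_rot: [-0.647, 0.763, 0.001, -0.002]
ft_force: [-0.7, -0.8, -2.4]
gripper_width: 0.479
finger_force: 61.4
```

play_rows(motion=[[0, 0, 0, 0, 0, 0, 255], [0, 0, 0, 0, 0, 0, 255]])

```text
t: 22.87
tool_pos: [539.9, 151.4, 173.3]
ee_rot: [-0.647, 0.763, -0.0, 0.001]
ft_force: [0.4, 0.5, -0.6]
gripper_width: 0.485
finger_force: 61.4
```

```bash
python3 - <<'E'
from h import *
s=r.sense();print(s["t"],s["tool_pos"],s["gripper_width"],delta([540.2,153.1,164],np.pi-.16))
E
```

```text
22.8667 [539.9428647  151.40705528 173.27725452] 0.4850604837818195 (array([-0.17,  0.  ,  0.93]), array([-0.001,  0.   , -0.004]))
```

play_rows(motion=[[-0.17, 0, 0.4, 0, 0, 0, 255], [-0.17, 0, 0.8, 0, 0, 0, 255], [-0.17, 0, 0.8, 0, 0, 0, 255], [-0.17, 0, 0.8, 0, 0, 0, 255]])

```text
t: 23.2
tool_pos: [539.7, 153.8, 164.3]
ee_rot: [-0.647, 0.762, -0.0, 0.0]
ft_force: [0.7, -0.9, -0.5]
gripper_width: 0.481
finger_force: 61.5
```

play_rows(motion=[[0, 0, 0.05, 0, 0, 0, 255], [0, 0, 0.1, 0, 0, 0, 255], [0, 0, 0.1, 0, 0, 0, 255]])

```text
t: 23.45
tool_pos: [539.8, 153.8, 163.3]
ee_rot: [-0.647, 0.762, -0.0, 0.0]
ft_force: [0.6, -0.2, 0.3]
gripper_width: 0.48
finger_force: 61.5
```

play_rows(motion=[[0, 0, 0.05, 0, 0, 0, 255], [0, 0, 0.1, 0, 0, 0, 255], [0, 0, 0.1, 0, 0, 0, 255]])

```text
t: 23.7
tool_pos: [539.7, 153.8, 162.1]
ee_rot: [-0.647, 0.762, -0.0, -0.0]
ft_force: [-1.0, -0.3, 0.2]
gripper_width: 0.483
finger_force: 61.5
```

play_rows(motion=[[0, 0, 0, 0, 0, 0, 65], [0, 0, 0, 0, 0, 0, 65], [0, 0, 0, 0, 0, 0, 65], [0, 0, 0, 0, 0, 0, 65], [0, 0, -1, 0, 0, 0, 65]])

```text
t: 24.12
tool_pos: [538.4, 153.5, 170.6]
ee_rot: [-0.647, 0.762, 0.001, -0.002]
ft_force: [0.1, 0.6, -1.0]
gripper_width: 0.744
finger_force: 0.0
```

play_rows(motion=[[0, 0, -3, 0, 0, 0, 65], [0, 0, -6, 0, 0, 0, 65], [0, 0, -8, 0, 0, 0, 65], [0, 0, -8, 0, 0, 0, 65], [0, 0, -8, 0, 0, 0, 65]])

```text
t: 24.53
tool_pos: [540.7, 153.9, 254.3]
ee_rot: [-0.647, 0.762, -0.001, 0.002]
ft_force: [0.1, -0.6, -0.2]
gripper_width: 0.747
finger_force: 0.0
```

play_rows(motion=[[4, 0, 0, 0, 0, 0, 65], [8, 0, 0, 0, 0, 0, 65], [12, 0, 0, 0, 0, 0, 65], [16, 0, 0, 0, 0, 0, 65], [16, 0, 0, 0, 0, 0, 65]])

```text
t: 24.95
tool_pos: [512.2, -9.7, 251.0]
ee_rot: [-0.645, 0.764, 0.0, -0.002]
ft_force: [1.2, -0.2, -0.6]
gripper_width: 0.745
finger_force: 0.0
```

```bash
python3 - <<'E'
from h import *
import json
im=r.get_image("wrist")[:,:,::-1]; K,P=campose("wrist");np.savez("w6",K=K,P=P)
t=r.get_image("top")[:,:,::-1]
cv2.imwrite("pics/w6.png",np.vstack([im,cv2.resize(t[170:300,80:450],(640,225),interpolation=2)])[:600])
# predicted cap centres (home) in this wrist view
o=json.load(open("pots.json"))
for k in "CDE": print(k,proj([*o[k][:2],58],K,P).round())
plan(o["E"][0],o["E"][1],np.pi+o["E"][2])
E
```

```text
C [271. -42.]
D [ 195. -129.]
E [201.  61.]
approach 1
carry 2
[13.25, -12.14, 13.09] [0.002, 0.0, -0.028]
[0.0, 0.0, 10.87] [0.0, 0.0, 0.0]
[0.0, 0.0, -18.87] [0.0, 0.0, 0.0]
[-14.83, 5.61, -2.5] [0.0, 0.0, 0.011]
[-14.77, 5.77, 0.0] [0.0, 0.0, 0.011]
[-0.0, 0.0, 6.1] [0.0, 0.0, 0.0]
```

View pics/w6.png

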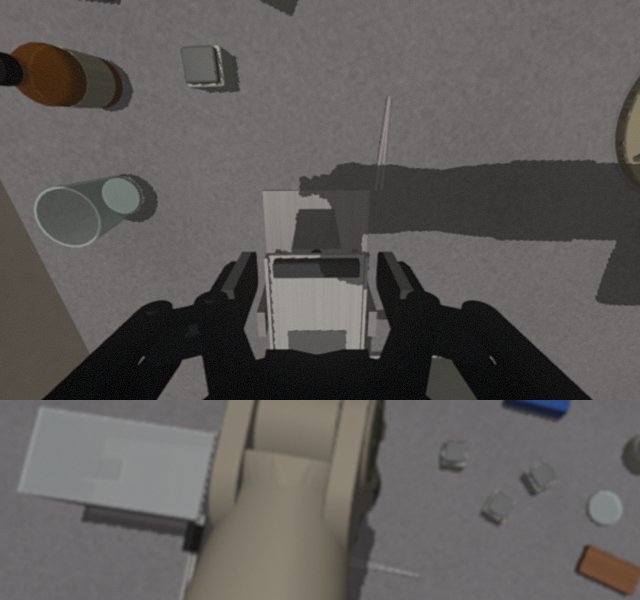

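The second pot is in: one silhouette shows under the roof and the tray is empty. The other pots are unmoved. Next is E.

play_rows(motion=[[13.25, -12.14, 5, 0, 0, -0.02, 70], [13.25, -12.14, 5, 0, 0, -0.02, 70], [13.25, -12.14, 5, 0, 0, -0.02, 70], [13.25, -12.14, 5, 0, 0, -0.02, 70], [13.25, -12.14, 5, 0, 0, -0.02, 70]])

```text
t: 25.47
tool_pos: [613.9, -156.3, 199.1]
ee_rot: [-0.655, 0.756, 0.001, -0.001]
ft_force: [0.7, 1.2, -0.4]
gripper_width: 0.726
finger_force: 0.0
```

play_rows(motion=[[0, 0, 3, 0, 0, 0, 70], [0, 0, 7, 0, 0, 0, 70], [0, 0, 8.1, 0, 0, 0, 70], [0, 0, 8.1, 0, 0, 0, 70], [0, 0, 8.1, 0, 0, 0, 70]])

```text
t: 25.88
tool_pos: [611.8, -153.0, 121.0]
ee_rot: [-0.656, 0.755, 0.001, -0.0]
ft_force: [0.4, 0.3, 0.1]
gripper_width: 0.727
finger_force: 0.0
```

```bash
python3 - <<'E'
from h import *
s=r.sense();print(s["t"],s["tool_pos"],delta([610.5,-156,11.3],np.pi-.138))
E
```

```text
25.8833 [ 611.78286732 -153.02272907  120.96849539] (array([ 0.32,  0.06, 10.97]), array([ 0.002,  0.001, -0.003]))
```

play_rows(motion=[[0.3, 0, 3, 0, 0, 0, 70], [0.3, 0, 6, 0, 0, 0, 70], [0.3, 0, 9, 0, 0, 0, 70], [0.3, 0, 10.6, 0, 0, 0, 70], [0.3, 0, 10.9, 0, 0, 0, 70]])

```text
t: 26.3
tool_pos: [611.2, -156.5, 11.4]
ee_rot: [-0.655, 0.755, 0.001, -0.0]
ft_force: [-0.7, -0.2, -0.4]
gripper_width: 0.724
finger_force: 0.0
```

play_rows(motion=[[0, 0, 0, 0, 0, 0, 70], [0, 0, 0, 0, 0, 0, 255], [0, 0, 0, 0, 0, 0, 255], [0, 0, 0, 0, 0, 0, 255], [0, 0, 0, 0, 0, 0, 255]])

```text
t: 26.72
tool_pos: [614.0, -158.2, 15.3]
ee_rot: [-0.655, 0.756, -0.002, 0.001]
ft_force: [-0.0, 0.9, 7.4]
gripper_width: 0.483
finger_force: 61.6
```

play_rows(motion=[[0, 0, 0, 0, 0, 0, 255], [0, 0, -3, 0, 0, 0, 255], [0, 0, -7, 0, 0, 0, 255], [0, 0, -11, 0, 0, 0, 255], [0, 0, -15, 0, 0, 0, 255]])

```text
t: 27.13
tool_pos: [611.3, -157.4, 164.7]
ee_rot: [-0.655, 0.756, -0.0, 0.0]
ft_force: [0.3, -0.3, -1.4]
gripper_width: 0.479
finger_force: 61.2
```

play_rows(motion=[[-14.8, 5.6, -6, 0, 0, 0.01, 255], [-14.8, 5.6, -6, 0, 0, 0.01, 255], [-14.8, 5.6, -6, 0, 0, 0.01, 255], [-14.8, 5.6, -6, 0, 0, 0.01, 255], [-14.8, 5.6, -6, 0, 0, 0.01, 255]])

```text
t: 27.55
tool_pos: [576.8, 2.5, 226.9]
ee_rot: [-0.653, 0.757, -0.001, 0.003]
ft_force: [0.3, -0.0, -1.1]
gripper_width: 0.482
finger_force: 61.3
```

play_rows(motion=[[-14.8, 5.8, 0, 0, 0, 0.01, 255], [-14.8, 5.8, 0, 0, 0, 0.01, 255], [-14.8, 5.8, 0, 0, 0, 0.01, 255], [-14.8, 5.8, 0, 0, 0, 0.01, 255], [-14.8, 5.8, 0, 0, 0, 0.01, 255]])

```text
t: 27.97
tool_pos: [540.6, 157.4, 223.3]
ee_rot: [-0.65, 0.76, 0.001, 0.001]
ft_force: [-0.5, -0.6, -1.4]
gripper_width: 0.484
finger_force: 61.3
```

play_rows(motion=[[0, 0, 1, 0, 0, 0, 255], [0, 0, 3, 0, 0, 0, 255], [0, 0, 4, 0, 0, 0, 255], [0, 0, 4, 0, 0, 0, 255], [0, 0, 4, 0, 0, 0, 255]])

```text
t: 28.38
tool_pos: [542.0, 150.8, 181.4]
ee_rot: [-0.647, 0.763, 0.0, -0.001]
ft_force: [0.6, -0.6, -1.8]
gripper_width: 0.483
finger_force: 61.3
```

```bash
python3 - <<'E'
from h import *
s=r.sense();print(s["t"],s["tool_pos"],s["gripper_width"],delta([540,153.5,164],np.pi-.16))
E
```

```text
28.3833 [542.01018383 150.80165665 181.36564013] 0.48334439368850585 (array([-0.23,  0.24,  1.74]), array([ 0.002, -0.001, -0.004]))
```

play_rows(motion=[[-0.2, 0.2, 0.5, 0, 0, 0, 255], [-0.2, 0.2, 1, 0, 0, 0, 255], [-0.2, 0.2, 1.4, 0, 0, 0, 255], [-0.2, 0.2, 1.6, 0, 0, 0, 255], [-0.2, 0.2, 1.6, 0, 0, 0, 255]])

```text
t: 28.8
tool_pos: [540.6, 154.2, 165.7]
ee_rot: [-0.647, 0.762, 0.0, -0.0]
ft_force: [-1.2, 0.8, -2.4]
gripper_width: 0.485
finger_force: 61.3
```

play_rows(motion=[[0, 0, 0, 0, 0, 0, 255], [0, 0, 0.1, 0, 0, 0, 255], [0, 0, 0.1, 0, 0, 0, 255], [0, 0, 0.2, 0, 0, 0, 255], [0, 0, 0.2, 0, 0, 0, 255]])

```text
t: 29.22
tool_pos: [541.0, 154.4, 164.3]
ee_rot: [-0.647, 0.762, -0.0, 0.0]
ft_force: [-0.4, -0.7, 0.3]
gripper_width: 0.482
finger_force: 61.5
```

play_rows(motion=[[0, 0, 0.08, 0, 0, 0, 255], [0, 0, 0.08, 0, 0, 0, 255], [0, 0, 0.08, 0, 0, 0, 255]])

```text
t: 29.47
tool_pos: [540.9, 154.3, 163.4]
ee_rot: [-0.647, 0.762, -0.0, 0.0]
ft_force: [-0.1, 0.0, -0.1]
gripper_width: 0.484
finger_force: 61.5
```

play_rows(motion=[[0, 0, 0, 0, 0, 0, 65], [0, 0, 0, 0, 0, 0, 65], [0, 0, 0, 0, 0, 0, 65], [0, 0, 0, 0, 0, 0, 65], [0, 0, -1, 0, 0, 0, 65]])

```text
t: 29.88
tool_pos: [539.5, 154.1, 171.8]
ee_rot: [-0.647, 0.762, 0.001, -0.002]
ft_force: [0.7, -0.3, -0.9]
gripper_width: 0.743
finger_force: 0.0
```

play_rows(motion=[[0, 0, -3, 0, 0, 0, 65], [0, 0, -6, 0, 0, 0, 65], [0, 0, -8, 0, 0, 0, 65], [0, 0, -8, 0, 0, 0, 65], [0, 0, -8, 0, 0, 0, 65]])

```text
t: 30.3
tool_pos: [541.8, 154.5, 255.5]
ee_rot: [-0.647, 0.762, -0.001, 0.002]
ft_force: [-0.1, 0.3, 0.1]
gripper_width: 0.745
finger_force: 0.0
```

play_rows(motion=[[4, 0, 0, 0, 0, 0, 65], [8, 0, 0, 0, 0, 0, 65], [12, 0, 0, 0, 0, 0, 65], [16, 0, 0, 0, 0, 0, 65], [16, 0, 0, 0, 0, 0, 65]])

```text
t: 30.72
tool_pos: [513.3, -9.1, 252.2]
ee_rot: [-0.645, 0.764, 0.0, -0.002]
ft_force: [0.7, 0.6, -0.4]
gripper_width: 0.744
finger_force: 0.0
```

```bash
python3 - <<'E'
from h import *
import json
im=r.get_image("wrist")[:,:,::-1]; K,P=campose("wrist");np.savez("w7",K=K,P=P)
t=r.get_image("top")[:,:,::-1]
cv2.imwrite("pics/w7.png",np.vstack([im,cv2.resize(t[170:300,80:450],(640,225),interpolation=2)])[:600])
# automatic check: tray region should match w6, top C/D region vs top1
t1=cv2.imread("pics/top1.png")
for n,(u,v) in dict(C=(368,231),D=(394,214)).items():
    a=t[v-12:v+14,u-12:u+14].astype(int);b=t1[v-12:v+14,u-12:u+14].astype(int);print(n,abs(a-b).mean())
o=json.load(open("pots.json"))
plan(o["C"][0],o["C"][1],np.pi+o["C"][2])
E
```

```text
C 3.3461538461538463
D 3.274161735700197
approach 2
carry 3
[11.14, -2.11, -0.01] [0.002, 0.0, 0.188]
[10.55, -4.15, 14.24] [0.0, 0.0, 0.188]
[0.0, 0.0, 9.87] [0.0, 0.0, 0.0]
[0.0, 0.0, -18.87] [0.0, 0.0, 0.0]
[-11.35, 6.01, -2.5] [0.0, 0.0, -0.128]
[-12.02, 4.52, 0.0] [0.0, 0.0, -0.128]
[-12.5, 2.95, 0.0] [0.0, 0.0, -0.128]
[0.0, 0.0, 6.1] [0.0, 0.0, 0.0]
```

View pics/w7.png

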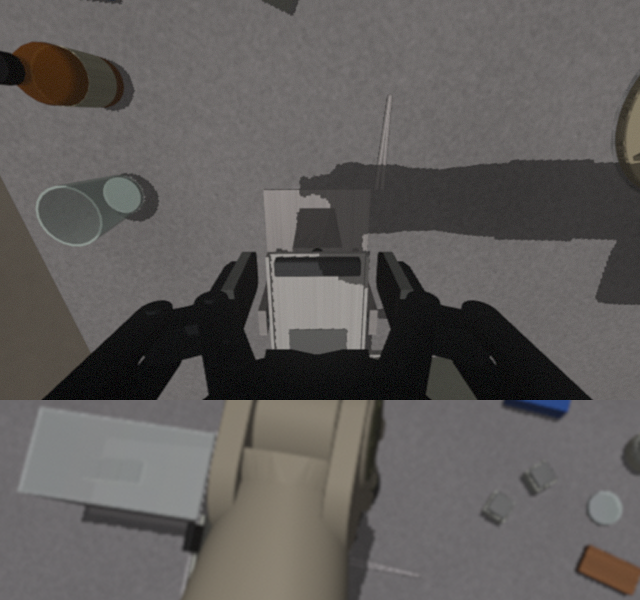

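The tray is empty and level, a longer silhouette shows in the box, and C and D are unmoved. Next is C.

play_rows(motion=[[11.1, -2.1, 0, 0, 0, 0.188, 70], [11.1, -2.1, 0, 0, 0, 0.188, 70], [11.1, -2.1, 0, 0, 0, 0.188, 70], [11.1, -2.1, 0, 0, 0, 0.188, 70]])

```text
t: 31.15
tool_pos: [518.2, -119.5, 252.4]
ee_rot: [-0.572, 0.82, -0.0, -0.001]
ft_force: [0.4, -0.2, -0.5]
gripper_width: 0.725
finger_force: 0.0
```

play_rows(motion=[[10.5, -4.1, 3, 0, 0, 0.188, 70], [10.5, -4.1, 6, 0, 0, 0.188, 70], [10.5, -4.1, 9, 0, 0, 0.188, 70], [10.5, -4.1, 13, 0, 0, 0.188, 70], [10.5, -4.1, 13, 0, 0, 0.188, 70]])

```text
t: 31.57
tool_pos: [518.7, -228.0, 118.5]
ee_rot: [-0.493, 0.87, 0.002, -0.001]
ft_force: [-0.8, 0.9, -0.3]
gripper_width: 0.725
finger_force: 0.0
```

play_rows(motion=[[0, 0, 0, 0, 0, 0, 70]])

```text
t: 31.65
tool_pos: [517.0, -226.4, 117.2]
ee_rot: [-0.494, 0.87, 0.005, -0.003]
ft_force: [0.0, 0.2, -0.8]
gripper_width: 0.729
finger_force: 0.0
```

```bash
python3 - <<'E'
from h import *
s=r.sense();print(s["t"],s["tool_pos"],delta([518.2,-231.6,11.3],np.pi-.543))
E
```

```text
31.65 [ 517.02293972 -226.40145832  117.15082182] (array([ 0.39, -0.48, 10.58]), array([0.011, 0.   , 0.005]))
```

play_rows(motion=[[0.25, -0.3, 3, 0, 0, 0, 70], [0.25, -0.3, 6, 0, 0, 0, 70], [0.25, -0.3, 9, 0, 0, 0, 70], [0.25, -0.3, 10.6, 0, 0, 0, 70], [0.25, -0.3, 10.9, 0, 0, 0, 70]])

```text
t: 32.07
tool_pos: [520.4, -229.9, 12.2]
ee_rot: [-0.495, 0.869, 0.002, -0.001]
ft_force: [-0.4, 0.2, 0.4]
gripper_width: 0.725
finger_force: 0.0
```

play_rows(motion=[[0, 0, 0, 0, 0, 0, 70], [0, 0, 0, 0, 0, 0, 255], [0, 0, 0, 0, 0, 0, 255], [0, 0, 0, 0, 0, 0, 255], [0, 0, 0, 0, 0, 0, 255]])

```text
t: 32.48
tool_pos: [523.2, -233.4, 16.8]
ee_rot: [-0.494, 0.87, -0.002, 0.001]
ft_force: [0.0, 0.9, 6.6]
gripper_width: 0.476
finger_force: 61.9
```

play_rows(motion=[[0, 0, 0, 0, 0, 0, 255], [0, 0, -3, 0, 0, 0, 255], [0, 0, -7, 0, 0, 0, 255], [0, 0, -11, 0, 0, 0, 255], [0, 0, -15, 0, 0, 0, 255]])

```text
t: 32.9
tool_pos: [520.9, -232.6, 166.6]
ee_rot: [-0.493, 0.87, -0.0, -0.0]
ft_force: [1.9, -0.0, -1.6]
gripper_width: 0.477
finger_force: 61.3
```

play_rows(motion=[[-11.4, 6, -6, 0, 0, -0.128, 255], [-11.4, 6, -6, 0, 0, -0.128, 255], [-11.4, 6, -6, 0, 0, -0.128, 255], [-11.4, 6, -6, 0, 0, -0.128, 255], [-11.4, 6, -6, 0, 0, -0.128, 255]])

```text
t: 33.32
tool_pos: [529.3, -101.2, 227.9]
ee_rot: [-0.55, 0.835, -0.002, 0.002]
ft_force: [-0.3, 0.1, -1.1]
gripper_width: 0.481
finger_force: 61.5
```

play_rows(motion=[[-12, 4.5, 0, 0, 0, -0.128, 255], [-12, 4.5, 0, 0, 0, -0.128, 255], [-12, 4.5, 0, 0, 0, -0.128, 255], [-12, 4.5, 0, 0, 0, -0.128, 255]])

```text
t: 33.65
tool_pos: [534.5, 28.7, 224.4]
ee_rot: [-0.603, 0.798, 0.001, 0.001]
ft_force: [-0.5, 0.1, -0.8]
gripper_width: 0.482
finger_force: 61.4
```

play_rows(motion=[[-12.5, 2.9, 0, 0, 0, -0.128, 255], [-12.5, 2.9, 0, 0, 0, -0.128, 255], [-12.5, 2.9, 0, 0, 0, -0.128, 255], [-12.5, 2.9, 0, 0, 0, -0.128, 255], [-12.5, 2.9, 0, 0, 0, -0.128, 255]])

```text
t: 34.07
tool_pos: [541.9, 153.4, 224.0]
ee_rot: [-0.652, 0.758, -0.0, -0.0]
ft_force: [0.3, -0.6, -1.1]
gripper_width: 0.478
finger_force: 61.4
```

play_rows(motion=[[0, 0, 1, 0, 0, 0, 255], [0, 0, 3, 0, 0, 0, 255], [0, 0, 4, 0, 0, 0, 255], [0, 0, 4, 0, 0, 0, 255], [0, 0, 4, 0, 0, 0, 255]])

```text
t: 34.48
tool_pos: [541.3, 150.3, 183.4]
ee_rot: [-0.65, 0.76, 0.001, -0.001]
ft_force: [-0.1, 1.1, -0.8]
gripper_width: 0.486
finger_force: 61.4
```

```bash
python3 - <<'E'
from h import *
s=r.sense();print(s["t"],s["tool_pos"],s["gripper_width"],delta([540,153.5,164],np.pi-.16))
E
```

```text
34.4833 [541.34438385 150.33872928 183.44354251] 0.48565270753776124 (array([-0.29,  0.18,  1.94]), array([ 0.002, -0.001,  0.003]))
```

play_rows(motion=[[-0.25, 0.15, 0.5, 0, 0, 0, 255], [-0.25, 0.15, 1, 0, 0, 0, 255], [-0.25, 0.15, 1.5, 0, 0, 0, 255], [-0.25, 0.15, 1.7, 0, 0, 0, 255], [-0.25, 0.15, 1.7, 0, 0, 0, 255]])

```text
t: 34.9
tool_pos: [540.6, 154.6, 166.9]
ee_rot: [-0.65, 0.76, 0.0, -0.0]
ft_force: [0.1, -0.2, -1.0]
gripper_width: 0.483
finger_force: 61.4
```

play_rows(motion=[[0, 0, 0, 0, 0, 0, 255], [0, 0, 0.1, 0, 0, 0, 255], [0, 0, 0.1, 0, 0, 0, 255]])

```text
t: 35.15
tool_pos: [541.1, 154.7, 166.6]
ee_rot: [-0.65, 0.76, -0.0, 0.0]
ft_force: [-0.2, -0.5, -1.0]
gripper_width: 0.481
finger_force: 61.5
```

play_rows(motion=[[0, 0, 0.1, 0, 0, 0, 255], [0, 0, 0.1, 0, 0, 0, 255], [0, 0, 0.1, 0, 0, 0, 255]])

```text
t: 35.4
tool_pos: [541.1, 154.6, 165.5]
ee_rot: [-0.65, 0.76, -0.0, 0.0]
ft_force: [0.2, -0.7, -1.1]
gripper_width: 0.482
finger_force: 61.5
```

play_rows(motion=[[0, 0, 0.1, 0, 0, 0, 255], [0, 0, 0.1, 0, 0, 0, 255], [0, 0, 0.1, 0, 0, 0, 255]])

```text
t: 35.65
tool_pos: [540.9, 154.6, 164.3]
ee_rot: [-0.65, 0.76, -0.0, -0.0]
ft_force: [0.6, 0.1, 0.8]
gripper_width: 0.479
finger_force: 61.5
```

play_rows(motion=[[0, 0, 0.05, 0, 0, 0, 255], [0, 0, 0.05, 0, 0, 0, 255], [0, 0, 0.05, 0, 0, 0, 255]])

```text
t: 35.9
tool_pos: [540.9, 154.6, 163.8]
ee_rot: [-0.65, 0.76, -0.0, -0.0]
ft_force: [1.3, -0.3, -0.3]
gripper_width: 0.481
finger_force: 61.5
```

Touching down; release and retreat.

play_rows(motion=[[0, 0, 0, 0, 0, 0, 65], [0, 0, 0, 0, 0, 0, 65], [0, 0, 0, 0, 0, 0, 65], [0, 0, 0, 0, 0, 0, 65], [0, 0, -1, 0, 0, 0, 65]])

```text
t: 36.32
tool_pos: [539.6, 154.4, 172.3]
ee_rot: [-0.65, 0.76, 0.001, -0.002]
ft_force: [-1.3, -0.1, 0.4]
gripper_width: 0.742
finger_force: 0.0
```

play_rows(motion=[[0, 0, -3, 0, 0, 0, 65], [0, 0, -6, 0, 0, 0, 65], [0, 0, -8, 0, 0, 0, 65], [0, 0, -8, 0, 0, 0, 65], [0, 0, -8, 0, 0, 0, 65]])

```text
t: 36.73
tool_pos: [541.9, 154.7, 255.9]
ee_rot: [-0.65, 0.76, -0.001, 0.002]
ft_force: [-0.7, -0.1, -0.7]
gripper_width: 0.747
finger_force: 0.0
```

play_rows(motion=[[4, 0, 0, 0, 0, 0, 65], [8, 0, 0, 0, 0, 0, 65], [12, 0, 0, 0, 0, 0, 65], [16, 0, 0, 0, 0, 0, 65], [16, 0, 0, 0, 0, 0, 65]])

```text
t: 37.15
tool_pos: [514.7, -9.1, 252.7]
ee_rot: [-0.648, 0.762, -0.0, -0.002]
ft_force: [0.0, 0.5, -0.3]
gripper_width: 0.742
finger_force: 0.0
```

```bash
python3 - <<'E'
from h import *
import json
im=r.get_image("wrist")[:,:,::-1]
t=r.get_image("top")[:,:,::-1]
cv2.imwrite("pics/w8.png",np.vstack([im,cv2.resize(t[170:300,80:450],(640,225),interpolation=2)])[:600])
w7=cv2.imread("pics/w7.png")[:400]
print("tray diff",abs(im[285:350,270:365].astype(int)-w7[285:350,270:365]).mean())
t1=cv2.imread("pics/top1.png")
for n,(u,v) in dict(C=(368,231),D=(394,214)).items():
    print(n,abs(t[v-12:v+14,u-12:u+14].astype(int)-t1[v-12:v+14,u-12:u+14]).mean())
o=json.load(open("pots.json"))
plan(o["D"][0],o["D"][1],np.pi+o["D"][2])
E
```

```text
tray diff 3.331497975708502
C 6.796351084812623
D 3.312623274161736
approach 2
carry 3
[14.38, -5.13, -0.01] [0.002, 0.001, -0.357]
[15.27, 0.22, 14.29] [0.0, 0.0, -0.357]
[0.0, 0.0, 9.87] [0.0, 0.0, 0.0]
[0.0, 0.0, -18.87] [0.0, 0.0, 0.0]
[-13.52, -7.18, -2.5] [0.0, 0.0, 0.239]
[-14.84, -3.78, 0.0] [0.0, 0.0, 0.239]
[-15.31, -0.16, 0.0] [0.0, 0.0, 0.239]
[0.0, -0.0, 6.1] [0.0, 0.0, 0.0]
```

play_rows(motion=[[14.4, -5.1, 0, 0, 0, -0.357, 70], [14.4, -5.1, 0, 0, 0, -0.357, 70], [14.4, -5.1, 0, 0, 0, -0.357, 70], [14.4, -5.1, 0, 0, 0, -0.357, 70], [14.4, -5.1, 0, 0, 0, -0.357, 70]])

```text
t: 37.67
tool_pos: [546.0, -157.7, 252.4]
ee_rot: [0.774, -0.633, 0.0, 0.001]
ft_force: [-0.0, 0.6, 1.1]
gripper_width: 0.725
finger_force: 0.0
```

play_rows(motion=[[15.3, 0.2, 3, 0, 0, -0.357, 70], [15.3, 0.2, 6, 0, 0, -0.357, 70], [15.3, 0.2, 9, 0, 0, -0.357, 70], [15.3, 0.2, 12, 0, 0, -0.357, 70], [15.3, 0.2, 13, 0, 0, -0.357, 70]])

```text
t: 38.08
tool_pos: [574.6, -302.3, 127.5]
ee_rot: [0.875, -0.484, 0.001, 0.0]
ft_force: [-0.2, -1.0, -0.2]
gripper_width: 0.725
finger_force: 0.0
```

play_rows(motion=[[0, 0, 0, 0, 0, 0, 70], [0, 0, 0, 0, 0, 0, 70]])

```text
t: 38.25
tool_pos: [571.4, -299.4, 124.7]
ee_rot: [0.875, -0.484, -0.004, -0.001]
ft_force: [0.3, -0.5, 1.2]
gripper_width: 0.726
finger_force: 0.0
```

```bash
python3 - <<'E'
from h import *
s=r.sense();print(s["t"],s["tool_pos"],s["joint_positions"].round(2),delta([570.5,-305.1,11.3],np.pi+.556))
E
```

```text
38.25 [ 571.43290289 -299.3988639   124.73364396] [-0.61  0.5   0.06  1.14  0.   -2.74] (array([ 0.52,  0.35, 11.34]), array([0.003, 0.007, 0.004]))
```

play_rows(motion=[[0.4, 0.25, 3, 0, 0, 0, 70], [0.4, 0.25, 6, 0, 0, 0, 70], [0.4, 0.25, 9, 0, 0, 0, 70], [0.4, 0.25, 10.9, 0, 0, 0, 70], [0.4, 0.25, 11.3, 0, 0, 0, 70]])

```text
t: 38.67
tool_pos: [572.2, -303.2, 13.7]
ee_rot: [0.875, -0.483, -0.002, -0.0]
ft_force: [-0.4, -0.2, -0.4]
gripper_width: 0.727
finger_force: 0.0
```

play_rows(motion=[[0, 0, 0, 0, 0, 0, 70], [0, 0, 0, 0, 0, 0, 255], [0, 0, 0, 0, 0, 0, 255], [0, 0, 0, 0, 0, 0, 255], [0, 0, 0, 0, 0, 0, 255]])

```text
t: 39.08
tool_pos: [575.0, -307.3, 18.7]
ee_rot: [0.875, -0.484, 0.003, -0.0]
ft_force: [0.3, 0.9, 6.1]
gripper_width: 0.477
finger_force: 62.7
```

play_rows(motion=[[0, 0, 0, 0, 0, 0, 255], [0, 0, -3, 0, 0, 0, 255], [0, 0, -7, 0, 0, 0, 255], [0, 0, -11, 0, 0, 0, 255], [0, 0, -15, 0, 0, 0, 255]])

```text
t: 39.5
tool_pos: [572.5, -306.2, 167.9]
ee_rot: [0.875, -0.484, 0.0, 0.0]
ft_force: [1.5, -0.7, -1.5]
gripper_width: 0.484
finger_force: 61.6
```

play_rows(motion=[[-13.5, -7.2, -6, 0, 0, 0.239, 255], [-13.5, -7.2, -6, 0, 0, 0.239, 255], [-13.5, -7.2, -6, 0, 0, 0.239, 255], [-13.5, -7.2, -6, 0, 0, 0.239, 255], [-13.5, -7.2, -6, 0, 0, 0.239, 255]])

```text
t: 39.92
tool_pos: [562.6, -148.2, 230.4]
ee_rot: [0.812, -0.583, 0.002, -0.002]
ft_force: [-0.2, -1.0, -1.4]
gripper_width: 0.482
finger_force: 61.8
```

play_rows(motion=[[-14.8, -3.8, 0, 0, 0, 0.239, 255], [-14.8, -3.8, 0, 0, 0, 0.239, 255], [-14.8, -3.8, 0, 0, 0, 0.239, 255], [-14.8, -3.8, 0, 0, 0, 0.239, 255], [-14.8, -3.8, 0, 0, 0, 0.239, 255]])

```text
t: 40.33
tool_pos: [550.7, 3.7, 226.5]
ee_rot: [0.737, -0.676, -0.0, -0.001]
ft_force: [-0.6, -0.1, -1.5]
gripper_width: 0.482
finger_force: 61.7
```

play_rows(motion=[[-15.3, -0.2, 0, 0, 0, 0.239, 255], [-15.3, -0.2, 0, 0, 0, 0.239, 255], [-15.3, -0.2, 0, 0, 0, 0.239, 255], [-15.3, -0.2, 0, 0, 0, 0.239, 255], [-15.3, -0.2, 0, 0, 0, 0.239, 255]])

```text
t: 40.75
tool_pos: [540.6, 156.4, 226.2]
ee_rot: [-0.652, 0.759, 0.001, 0.001]
ft_force: [0.7, 0.2, -1.5]
gripper_width: 0.483
finger_force: 61.7
```

play_rows(motion=[[0, 0, 1, 0, 0, 0, 255], [0, 0, 3, 0, 0, 0, 255], [0, 0, 4, 0, 0, 0, 255], [0, 0, 4, 0, 0, 0, 255], [0, 0, 4, 0, 0, 0, 255]])

```text
t: 41.17
tool_pos: [540.7, 149.9, 184.6]
ee_rot: [-0.649, 0.761, 0.0, -0.001]
ft_force: [0.6, 0.2, -1.0]
gripper_width: 0.482
finger_force: 61.7
```

```bash
python3 - <<'E'
from h import *
s=r.sense();print(s["t"],s["tool_pos"],s["gripper_width"],delta([540,153.5,164],np.pi-.16))
E
```

```text
41.1667 [540.73875695 149.88546949 184.62486483] 0.482489504436275 (array([-0.35,  0.13,  2.06]), array([ 0.002, -0.001,  0.001]))
```

play_rows(motion=[[-0.25, 0.1, 0.5, 0, 0, 0, 255], [-0.25, 0.1, 1, 0, 0, 0, 255], [-0.25, 0.1, 1.5, 0, 0, 0, 255], [-0.25, 0.1, 1.7, 0, 0, 0, 255], [-0.25, 0.1, 1.7, 0, 0, 0, 255]])

```text
t: 41.58
tool_pos: [540.4, 153.8, 168.0]
ee_rot: [-0.649, 0.761, 0.0, -0.0]
ft_force: [0.5, -0.5, -1.4]
gripper_width: 0.48
finger_force: 61.8
```

play_rows(motion=[[0, 0, 0, 0, 0, 0, 255], [0, 0, 0.1, 0, 0, 0, 255], [0, 0, 0.1, 0, 0, 0, 255]])

```text
t: 41.83
tool_pos: [540.9, 153.9, 167.6]
ee_rot: [-0.649, 0.761, -0.0, 0.0]
ft_force: [0.7, 0.1, -1.2]
gripper_width: 0.48
finger_force: 61.8
```

play_rows(motion=[[0, 0, 0.1, 0, 0, 0, 255], [0, 0, 0.1, 0, 0, 0, 255], [0, 0, 0.1, 0, 0, 0, 255]])

```text
t: 42.08
tool_pos: [540.8, 153.9, 166.5]
ee_rot: [-0.649, 0.761, -0.0, 0.0]
ft_force: [0.3, -0.0, -1.2]
gripper_width: 0.484
finger_force: 61.9
```

play_rows(motion=[[0, 0, 0.1, 0, 0, 0, 255], [0, 0, 0.1, 0, 0, 0, 255], [0, 0, 0.1, 0, 0, 0, 255]])

```text
t: 42.33
tool_pos: [540.6, 153.9, 165.4]
ee_rot: [-0.649, 0.761, -0.0, -0.0]
ft_force: [-0.3, 1.1, -0.9]
gripper_width: 0.484
finger_force: 61.9
```

play_rows(motion=[[0, 0, 0.05, 0, 0, 0, 255], [0, 0, 0.05, 0, 0, 0, 255], [0, 0, 0.05, 0, 0, 0, 255]])

```text
t: 42.58
tool_pos: [540.6, 153.9, 164.9]
ee_rot: [-0.649, 0.761, -0.0, -0.0]
ft_force: [-0.8, -0.2, -0.6]
gripper_width: 0.481
finger_force: 61.9
```

play_rows(motion=[[0, 0, 0.05, 0, 0, 0, 255], [0, 0, 0.05, 0, 0, 0, 255], [0, 0, 0.05, 0, 0, 0, 255]])

```text
t: 42.83
tool_pos: [540.6, 153.9, 164.4]
ee_rot: [-0.649, 0.761, -0.0, -0.0]
ft_force: [0.7, 0.6, -0.8]
gripper_width: 0.477
finger_force: 61.9
```

play_rows(motion=[[0, 0, 0, 0, 0, 0, 65], [0, 0, 0, 0, 0, 0, 65], [0, 0, 0, 0, 0, 0, 65], [0, 0, 0, 0, 0, 0, 65], [0, 0, -1, 0, 0, 0, 65]])

```text
t: 43.25
tool_pos: [539.4, 153.7, 172.9]
ee_rot: [-0.649, 0.761, 0.001, -0.002]
ft_force: [0.3, -0.5, -0.6]
gripper_width: 0.744
finger_force: 0.0
```

play_rows(motion=[[0, 0, -3, 0, 0, 0, 65], [0, 0, -6, 0, 0, 0, 65], [0, 0, -9, 0, 0, 0, 65], [0, 0, -12, 0, 0, 0, 65], [0, 0, -14, 0, 0, 0, 65]])

```text
t: 43.67
tool_pos: [541.1, 154.0, 318.6]
ee_rot: [-0.649, 0.761, -0.001, 0.002]
ft_force: [0.3, -0.3, -0.1]
gripper_width: 0.743
finger_force: 0.0
```

play_rows(motion=[[4, 0, 0, 0, 0, 0, 0], [8, 0, 0, 0, 0, 0, 0], [12, 0, 0, 0, 0, 0, 0], [14, 0, 0, 0, 0, 0, 0], [14, 0, 0, 0, 0, 0, 0]])

```text
t: 44.08
tool_pos: [518.2, 12.1, 315.6]
ee_rot: [-0.647, 0.762, -0.001, -0.0]
ft_force: [0.8, 0.3, -0.2]
gripper_width: 0.998
finger_force: 0.0
```

```bash
python3 - <<'E'
from h import *
im=r.get_image("wrist")[:,:,::-1]
t=r.get_image("top")[:,:,::-1]; sd=r.get_image("side")[:,:,::-1]
T=cv2.resize(t[165:305,80:450],(800,303),interpolation=2)
S=cv2.resize(sd[100:400,200:460],(346,290*400//400),interpolation=2)
S=cv2.resize(sd[200:400,190:420],(334,290),interpolation=2);W=cv2.resize(im,(464,290))
cv2.imwrite("pics/w9.png",np.vstack([T,np.hstack([S,W,np.zeros((290,2,3),np.uint8)])]))
q=[533.6,117.4,-.16]
s=r.sense();print(s["t"],s["tool_pos"])
print("tab open",st(q,[-95,96,222]));a=np.pi/2-.16
path([((515,60,310),np.pi-.16-.52),((480,150,310),np.pi-.16-1.04),((457.1,226.2,300),a),((457.1,226.2,224),a)])
E
```

```text
44.2333 [518.78867554  15.77695563 315.08525757]
tab open [455.10795591 227.30904883 222.        ]
[-4.31, 1.07, 0.51] [-0.001, 0.001, 0.522]
[-4.8, 8.38, 0.0] [0.0, 0.0, 0.52]
[-0.63, 7.93, 1.0] [0.0, 0.0, 0.531]
[0.0, 0.0, 7.6] [0.0, 0.0, 0.0]
```

View pics/w9.png

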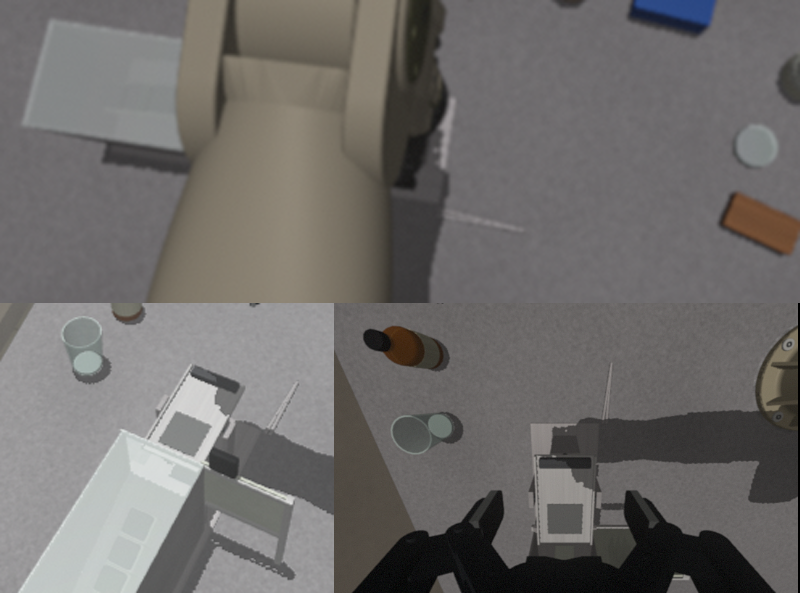

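The tray is empty and no pots are left on the bench. The side view shows a neat row of pots under the clear roof, and the mouth is clear. Next I shut the gate.

play_rows(motion=[[-4.3, 1.1, 0, 0, 0, 0.52, 0], [-4.3, 1.1, 0, 0, 0, 0.52, 0], [-4.3, 1.1, 0, 0, 0, 0.52, 0], [-4.3, 1.1, 0, 0, 0, 0.52, 0], [-4.3, 1.1, 0, 0, 0, 0.52, 0]])

```text
t: 44.65
tool_pos: [514.6, 61.9, 314.6]
ee_rot: [-0.431, 0.902, 0.0, 0.0]
ft_force: [-0.4, 0.1, -0.4]
gripper_width: 0.997
finger_force: 0.0
```

play_rows(motion=[[-4.8, 8.4, 0, 0, 0, 0.52, 0], [-4.8, 8.4, 0, 0, 0, 0.52, 0], [-4.8, 8.4, 0, 0, 0, 0.52, 0], [-4.8, 8.4, 0, 0, 0, 0.52, 0], [-4.8, 8.4, 0, 0, 0, 0.52, 0]])

```text
t: 45.07
tool_pos: [478.3, 152.9, 314.8]
ee_rot: [-0.185, 0.983, 0.0, 0.0]
ft_force: [0.6, -0.7, 0.8]
gripper_width: 0.997
finger_force: 0.0
```

play_rows(motion=[[-0.6, 7.9, 1, 0, 0, 0.53, 0], [-0.6, 7.9, 1, 0, 0, 0.53, 0], [-0.6, 7.9, 1, 0, 0, 0.53, 0], [-0.6, 7.9, 1, 0, 0, 0.53, 0], [-0.6, 7.9, 1, 0, 0, 0.53, 0]])

```text
t: 45.48
tool_pos: [455.0, 228.2, 304.4]
ee_rot: [0.079, 0.997, 0.0, -0.0]
ft_force: [0.0, -1.4, 0.1]
gripper_width: 0.999
finger_force: 0.0
```

play_rows(motion=[[0, 0, 0, 0, 0, 0, 0], [0, 0, 0, 0, 0, 0, 0]])

```text
t: 45.65
tool_pos: [455.6, 226.9, 304.5]
ee_rot: [0.076, 0.997, 0.0, -0.0]
ft_force: [0.7, -0.1, -0.3]
gripper_width: 1.0
finger_force: 0.0
```

```bash
python3 - <<'E'
from h import *
s=r.sense();print(s["t"],s["tool_pos"],delta([457.1,226.2,224],np.pi/2-.16))
sd=r.get_image("side")[:,:,::-1];t=r.get_image("top")[:,:,::-1]
cv2.imwrite("pics/s10.png",cv2.resize(sd[200:400,150:420],(790,585),interpolation=2))
E
```

```text
45.65 [455.61215448 226.86113578 304.51069789] (array([-0.16, -0.04,  8.05]), array([ 0.   , -0.   ,  0.007]))
```

View pics/s10.png

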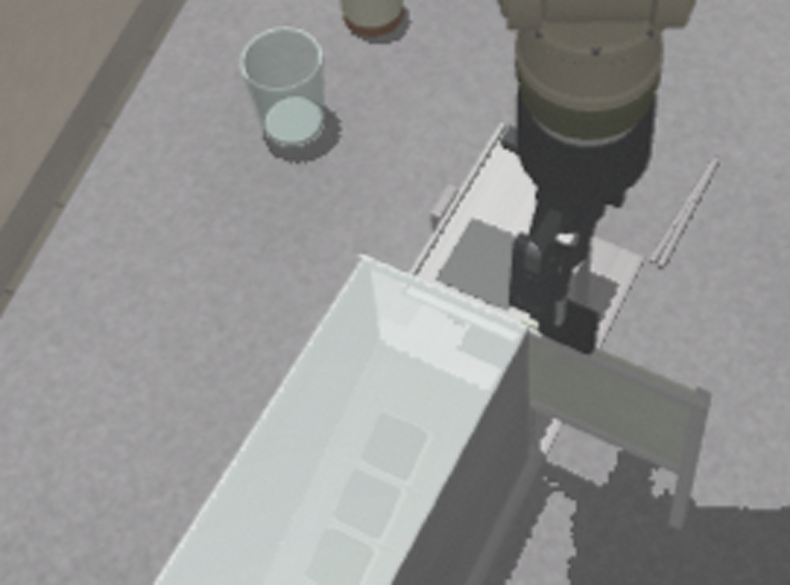

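The pots sit in a row, with the nearest at (395,448) well past the mouth. I'll grip the tab and shut the gate.

play_rows(motion=[[-0.15, 0, 3, 0, 0, 0, 0], [-0.15, 0, 6, 0, 0, 0, 0], [-0.15, 0, 7.6, 0, 0, 0, 0], [-0.15, 0, 8, 0, 0, 0, 0], [-0.15, 0, 8, 0, 0, 0, 0]])

```text
t: 46.17
tool_pos: [456.6, 225.1, 223.3]
ee_rot: [0.078, 0.997, -0.001, -0.001]
ft_force: [0.2, 0.0, 0.8]
gripper_width: 1.002
finger_force: 0.0
```

play_rows(motion=[[0, 0, 0, 0, 0, 0, 255], [0, 0, 0, 0, 0, 0, 255], [0, 0, 0, 0, 0, 0, 255], [0, 0, 0, 0, 0, 0, 255], [0, 0, 0, 0, 0, 0, 255]], squeeze=40)

```text
t: 46.58
tool_pos: [457.9, 225.5, 225.2]
ee_rot: [0.078, 0.997, 0.0, 0.001]
ft_force: [-0.0, 0.1, 0.1]
gripper_width: 0.297
finger_force: 0.0
```

play_rows(motion=[[0, 0, 0, 0, 0, 0, 255], [0, 0, 0, 0, 0, 0, 255], [0, 0, 0, 0, 0, 0, 255], [0, 0, 0, 0, 0, 0, 255], [0, 0, 0, 0, 0, 0, 255]])

```text
t: 47.0
tool_pos: [457.9, 226.0, 225.0]
ee_rot: [0.078, 0.997, 0.001, 0.001]
ft_force: [-0.3, 3.9, 5.0]
gripper_width: 0.132
finger_force: 41.7
```

play_rows(motion=[[-2, 0, 0, 0, 0, 0, 255], [-4, 0, 0, 0, 0, 0, 255], [-6, 0, 0, 0, 0, 0, 255], [-8, 0, 0, 0, 0, 0, 255], [-10, 0, 0, 0, 0, 0, 255]])

```text
t: 47.42
tool_pos: [556.4, 209.8, 225.0]
ee_rot: [0.078, 0.997, 0.0, -0.0]
ft_force: [-2.0, 3.4, 8.4]
gripper_width: 0.135
finger_force: 42.2
```

play_rows(motion=[[-1, 0, 0, 0, 0, 0, 255], [-1.7, 0, 0, 0, 0, 0, 255], [-2, 0, 0, 0, 0, 0, 255], [-2.2, 0, 0, 0, 0, 0, 255], [-2.3, 0, 0, 0, 0, 0, 255]])

```text
t: 47.83
tool_pos: [576.3, 206.5, 225.0]
ee_rot: [0.078, 0.997, 0.0, -0.003]
ft_force: [-11.9, 3.2, 11.9]
gripper_width: 0.133
finger_force: 42.8
```

play_rows(motion=[[0, 0, 0, 0, 0, 0, 255], [0, 0, 0, 0, 0, 0, 255]])

```text
t: 48.0
tool_pos: [576.3, 206.5, 225.0]
ee_rot: [0.078, 0.997, -0.0, -0.002]
ft_force: [-9.2, 2.5, 8.6]
gripper_width: 0.129
finger_force: 42.5
```

play_rows(motion=[[0, 0, 0, 0, 0, 0, 0], [0, 0, 0, 0, 0, 0, 0], [0, 0, 0, 0, 0, 0, 0], [0, 0, 0, 0, 0, 0, 0], [0, 0, -4, 0, 0, 0, 0]])

```text
t: 48.42
tool_pos: [573.2, 204.5, 254.3]
ee_rot: [0.078, 0.997, -0.003, -0.01]
ft_force: [-0.8, -1.1, -2.0]
gripper_width: 0.831
finger_force: 0.0
```

play_rows(motion=[[0, 0, -4, 0, 0, 0, 0], [0, 0, -7, 0, 0, 0, 0], [1, -4, -7, 0, 0, 0, 0], [1, -6, -7, 0, 0, 0, 0], [1, -6, -7, 0, 0, 0, 0]])

```text
t: 48.83
tool_pos: [559.8, 145.5, 335.6]
ee_rot: [0.08, 0.997, -0.001, 0.001]
ft_force: [-0.1, 0.4, -0.1]
gripper_width: 0.999
finger_force: 0.0
```

```bash
python3 - <<'E'
from h import *
s=r.sense();print(s["t"],s["tool_pos"],s["ft_force"],s["gripper_width"])
im=r.get_image("wrist")[:,:,::-1];t=r.get_image("top")[:,:,::-1]
cv2.imwrite("pics/f.png",np.vstack([im,cv2.resize(t[110:310,80:500],(640,200),interpolation=2)]))
E
```

```text
48.8333 [559.79037626 145.46194383 335.57645286] [-0.05387946  0.43630296 -0.07577936] 0.9994603218451702
```

View pics/f.png

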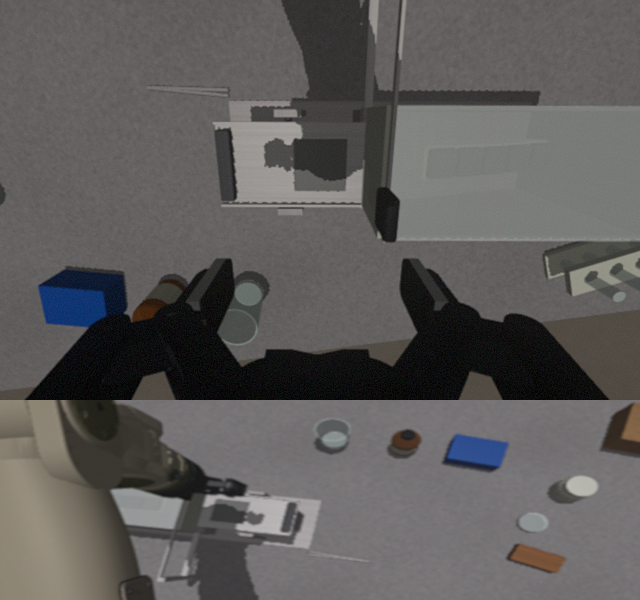

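The gate is shut and all the pots show in a row inside the box (425–550, 160). The tray is empty and the bystanders are in place, so I'm handing in.

```bash
python3 -c "
from station import r
print(r.job_done())"
```

```text
the job is handed in; nothing more can be done
None
```

I opened the gate, pushed all five caps home, sent the five pots into the box one by one by way of the rocker tray, shut the gate again, left the other bench items in place, and handed the job in; the hand-in returned no verdict.

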